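# Stop the gauge stand rocking on its levelling feet

## Robot

A 6-joint arm with a two-finger parallel gripper is mounted at the origin on a cart in front of the work surface, level with it; the furniture and walls round the work are solid. World frame = base frame: x ahead of the robot, y to its left, z up, the work surface at z = 0. Lengths are in m, angles in rad, forces in N, time in s.
With the tool pointing down it reaches from about 0.35 to 0.775 m from the base axis. Payload 7.3 kg.
Tool frame: the origin (TCP) lies at the very end of the fingers, on their centre line; the grasp point (between the pads) lies manip.grip_depth behind it (manip.grip_depth is the distance from the TCP to the grasp point, in m); z points along the fingers, y is the line along which they close (so a half turn about z gives the same grasp; the last joint's range is limited). The gripper opens to 92 mm and grips with 3 to 60 N. Pads are 19 mm wide; open, the fingers measure 130 mm over their backs; the gripper's body (75 mm by 190 mm) begins 47 mm behind the grasp point.
Start: joints at [-1.284, 0.342, 1.524, -0, 1.275, -0.146], TCP at [0.22, -0.477, 0.227] pointing down, gripper open.
Joint ranges: [-2.53, 2.53], [-0.77, 2.02], [0.04, 2.7], [-1, 4.14], [0.28, 2.66], [-3.11, 3.11]. Speed limits (rad/s): [2.57, 2.57, 3.14, 3.14, 3.14, 3.14].

## Interface

Orientations are given as a 3x3 rotation matrix whose columns are the frame's x, y, z axes.
In Python, from workcell import manip, get_image, ticket gives the robot as it stands. The module is installed in compiled form; this text tells all that it offers.
- The arm moves only by the tool move_arm, never from a script. Its argument "commands" is a list of rows, each an object of numbers: "x", "y", "z": the shift along the tool's x, y, z in units of 500 mm (1.0 is 500 mm); "wx", "wy", "wz": the turn, a rotation vector about the tool's x, y, z in units of 90 degrees (1.0 is 90 degrees); "grip": the opening, from 0 (shut) to 1 (fully open). In form: [{"x": .., "y": .., "z": .., "wx": .., "wy": .., "wz": .., "grip": ..}, ...]. A call has 1 to 10 rows; each row is the pose to reach, as a shift and turn from the pose commanded when the call began, along the tool's axes at that moment; what a row does not reach only later rows make up. A row lasts 1/12 s, in which the tool goes at most 41.7 mm and 7.16 degrees, less where a joint would pass 70% of its speed; a pose out of reach is approached as far as the arm can. A call with a number of a shift or a turn outside -1 to 1 is refused whole. A call with a gripper value outside its range is refused whole. The fingers move at their own pace and stop on an object; "grip_force" is the grip in N (left out, the last holds). Time passes only in rows, so rows that repeat a pose let the fingers close. It gives the time, the measured TCP pose, the force, the opening and the grip force at its end, in the units of the state.
- manip.get_state(): the state, without advancing time (a new reading comes with each control period).
- get_image(name): name is "side" or "top"; returns a dict with "pixels" (420x560x3 uint8, red, green, blue), "fx", "fy", "cx", "cy" (pixels), "xyz" and "rotation" of the camera in the world. Camera axes: x right, y up, looking along -z (the intrinsics and any distortion apply to the point x, -y, -z); pixel columns grow to the right and rows downward; lengths in m; the calibration is good to about 2 mm. A picture is of the moment at which its call begins. There is no depth.
- ticket.finish_job(): hands the job in; it is judged then, once.
The state is a dict: "t": time; "q": joint angles; "dq": joint speeds; "tau": joint torques, N m; "tool_pos": TCP position; "orientation": TCP orientation; "contact_force": force on the tool from outside, world axes, zero at the start; "moment": the same for the moment, N m; "width": finger opening in m; "grip_force": force on a finger pad.
Only numpy, scipy, OpenCV 4.12 (cv2) and the standard library are available. Lean on these libraries where they do the work, as an engineer would, in place of code of your own. Each camera call takes 0.05 s, during which the arm holds its last target. There are 200 camera calls.

## Task

The blue gauge stand rocks because one of its front feet hangs clear of the plate below it, and somebody has only poked an orange shim under it. Pull the shim out and drop it in the grey box, then turn the levelling knobs until all four feet carry a fair share of the weight and the stand no longer rocks; feel for the foot and do not force it, and leave the stand where it is and the things around it alone.

Things in the scene. Friction and masses are not known exactly. Their poses are not given: they have to be found in the camera images.
- stand: blue gauge stand, loose, 1.4 to 1.9 kg, weight nearly central, a little to the rear: base plate 196 x 166 mm, top face 30 mm above the origin; column, arm and dial gauge behind, 245 mm tall, all behind x = -12 mm. Origin: centre of the base at the level of the rear soles; x from front (robot side) to rear, y left, z up. Feet at x = -80 and 80, y = 65 and -65 mm; knobs set the front ones
- wing_fl (a point): black front left levelling knob above its foot: wing 40 mm long (x axis), 10 mm thick (y), 29 mm high; point on the axis, 9 mm below the wing's top, 26 mm above the base plate. The knob keeps its height on the stand; turned clockwise from above it drives its foot down 8 mm a turn, anticlockwise up; friction 0.06 N m, stays where left; 7 rad free clockwise, 1.5 rad anticlockwise
- wing_fr (a point): black front right levelling knob, the same as the left one
- foot_fl: front left foot, moved up and down by its knob without turning; origin in the centre of its sole, a 28 mm wide rubber pad (20 N/mm, as all four). Each front foot has a steel packing plate (150 x 56 mm) under it, reaching 113 mm out to the front; they differ in thickness and have sunk into the bench, so their heights (0.5 to 6 mm) are not known exactly
- foot_fr: front right foot, the same. One front foot bears on its plate, the other (with the shim below it) hangs 2 to 5 mm above its own; pressing on its knob with 3 to 7 N rocks the stand until it bears, then it is stiff. With the stand left free, the foot has its fair share about 0.8 mm farther down than the first touch; beyond 1.1 mm it lifts load off its neighbours
- foot_rl: rear left foot, fixed length, on the bench; origin in the centre of its sole
- foot_rr: rear right foot, the same
- shim_grip (a point): orange plastic shim, 110 mm long (x axis), 26 mm wide, 30 g, lying loose on the plate under the hanging foot. Point: centre of its grip block, 44 x 26 x 16 mm, 8 mm above the underside. From it a ramp and a 1.6 mm thick tongue run 90 mm along +x; the tongue lies under the foot, so the shim comes out along its -x (to the front) over some 60 mm
- box_in (a point): grey open box 128 x 135 mm, 62 mm high, walls 3 mm; this point is the centre of its inner floor, x and y along its sides; it does not move
- marker_black: black marker on the bench, bystander
- frame_0: white mounting frame on the bench, bystander

How it is judged:
By the outcome, as a careful person would: the job done as asked, in the order asked, and still so for the second after the job is handed in, with the robot touching nothing.
It also fails if it takes over 69 s, if anything falls off the work surface, if the arm or the gripper's body presses on something with over 40 N, if the wrist force passes 120 N, or if a joint passes its speed limit or range.

## Working session

There is one attempt and no reset: what is moved stays moved. The work goes in short steps, Python scripts to look and compute and a tool call to move; the robot and the scene stay as the last step left them, time stands still between calls to the robot, and variables do not carry over. Pictures are saved under pics/ and viewed, at most 10 in all, crops included, and the job is handed in when it is done.

Besides the shell and the picture viewer there is one more tool, called after "Request:" as a command line: name --argument value ..., lists and objects as JSON in quotes. move_arm: Moves the arm, as the interface text tells. Shifts and turns lie within -1 to 1; 1 stands for 500 mm of shift or 90 degrees of turn. Its arguments: {"type":"object","properties":{"commands":{"type":"array","items":{"type":"object","properties":{"x":{"type":"number","minimum":-1,"maximum":1},"y":{"type":"number","minimum":-1,"maximum":1},"z":{"type":"number","minimum":-1,"maximum":1},"wx":{"type":"number","minimum":-1,"maximum":1},"wy":{"type":"number","minimum":-1,"maximum":1},"wz":{"type":"number","minimum":-1,"maximum":1},"grip":{"type":"number"}}}},"grip_force":{"type":"number"}},"required":["commands"]}

```bash
mkdir -p pics
cat > h.py <<'E'
import numpy as np, cv2
from workcell import manip, get_image, ticket
def ray(im,u,v):
    d=np.array([(u-im["cx"])/im["fx"],-(v-im["cy"])/im["fy"],-1.0])
    return np.array(im["xyz"]),np.array(im["rotation"])@d
def plane(im,u,v,z):
    o,d=ray(im,u,v); return o+d*(z-o[2])/d[2]
def proj(im,p):
    c=np.array(im["rotation"]).T@(np.array(p)-np.array(im["xyz"])); c=c/-c[2]
    return im["cx"]+im["fx"]*c[0], im["cy"]-im["fy"]*c[1]
def tri(a,pa,b,pb):
    o1,d1=ray(a,*pa);o2,d2=ray(b,*pb)
    s=np.linalg.lstsq(np.c_[d1,-d2],o2-o1,rcond=None)[0]
    p,q=o1+s[0]*d1,o2+s[1]*d2
    return (p+q)/2,np.linalg.norm(p-q)
def save(im,n): cv2.imwrite("pics/"+n,im["pixels"][:,:,::-1])
E
python3 - <<'E'
from h import *
for n in("side","top"):
    im=get_image(n); save(im,n+"0.png"); print({k:np.round(v,3).tolist() for k,v in im.items() if k!="pixels"})
s=manip.get_state();print(s,manip.grip_depth)
E
```

```text
{'fx': 506.342, 'fy': 506.342, 'cx': 277.643, 'cy': 202.663, 'xyz': [0.65, 1.073, 0.732], 'rotation': [[-0.997, -0.053, 0.048], [0.068, -0.517, 0.853], [-0.021, 0.854, 0.519]]}
{'fx': 543.985, 'fy': 543.985, 'cx': 278.522, 'cy': 215.162, 'xyz': [0.396, -0.024, 1.623], 'rotation': [[-0.012, 0.993, -0.119], [-1.0, -0.013, -0.008], [-0.009, 0.119, 0.993]]}
{'t': 0.1, 'q': array([-1.28401228e+00,  3.42630431e-01,  1.52489629e+00,  1.50028058e-05,
        1.27537515e+00, -1.46006408e-01]), 'dq': array([-9.47159482e-05, -1.03823135e-03, -3.76010295e-03, -1.17685243e-03,
        5.54277775e-04,  9.52408472e-04]), 'tau': array([ 1.96945803e-03, -4.32005596e+01, -2.44693422e+01,  7.20109977e-02,
        5.26229572e-02, -5.52396511e-05]), 'tool_pos': array([ 0.22011115, -0.47625183,  0.22613498]), 'orientation': array([[ 9.07800825e-01,  4.19401401e-01, -3.56571644e-04],
       [ 4.19401503e-01, -9.07799974e-01,  1.25981109e-03],
       [ 2.04670807e-04, -1.29320423e-03, -9.99999143e-01]]), 'contact_force': array([-0.24192465, -0.63157243,  0.59319525]), 'moment': array([ 0.02630982, -0.02441057, -0.02434774]), 'grip_force': 0.0, 'width': 0.09154567551393886} 0.0188
```

View pics/side0.png

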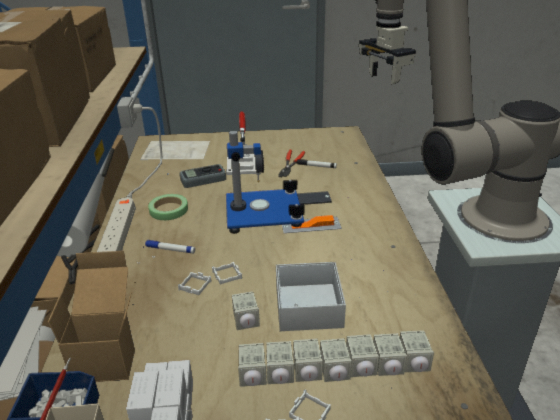

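View pics/top0.png

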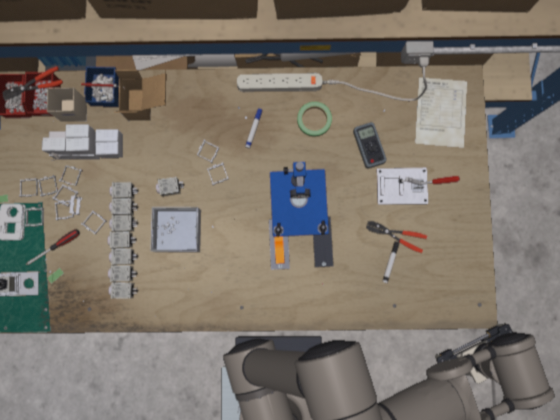

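The pictures show the stand at about (299,200) in top and (262,205) in side. The shim is under the front left foot: (280,250) top, (315,221) side. The grey box is at (176,230) top and (310,297) side.

Run:
```python
from h import *
t=get_image("top"); s=get_image("side")
def mask(im,f):
    hsv=cv2.cvtColor(im["pixels"],cv2.COLOR_RGB2HSV).astype(int); return f(hsv[...,0],hsv[...,1],hsv[...,2]).astype(np.uint8)
org=lambda h,s_,v:(h>5)&(h<16)&(s_>200)&(v>150)
blue=lambda h,s_,v:(h>100)&(h<125)&(s_>170)&(v>60)
def biggest(m,roi):
    z=np.zeros_like(m); x0,y0,x1,y1=roi; z[y0:y1,x0:x1]=m[y0:y1,x0:x1]
    return max(cv2.findContours(z,0,1)[0],key=cv2.contourArea)
c=biggest(mask(t,org),(260,225,300,285)); print("shim top",cv2.minAreaRect(c),cv2.boundingRect(c))
for z in(0.008,0.018):
  print([np.round(plane(t,*p,z),4).tolist() for p in cv2.boxPoints(cv2.minAreaRect(c))])
c=biggest(mask(s,org),(280,205,345,240)); print("shim side",cv2.minAreaRect(c),cv2.boundingRect(c))
c=biggest(mask(t,blue),(260,150,340,250)); r=cv2.minAreaRect(c); print("base top",r)
b=np.array([plane(t,*p,0.034)[:2] for p in cv2.boxPoints(r)]); print(np.round(b,4),b.mean(0), np.linalg.norm(np.diff(b,axis=0),axis=1))
a=t["pixels"][160:275,260:340]; b_=s["pixels"][165:245,215:350]
cv2.imwrite("pics/ctop.png",cv2.resize(a,None,fx=5,fy=5,interpolation=cv2.INTER_CUBIC)[:,:,::-1])
cv2.imwrite("pics/cside.png",cv2.resize(b_,None,fx=5,fy=5,interpolation=cv2.INTER_CUBIC)[:,:,::-1])
```

```text
shim top ((278.5, 243.0), (4.0, 5.0), 90.0) (276, 241, 6, 5)
[[0.5126, -0.0031, 0.008], [0.5124, -0.018, 0.008], [0.5005, -0.0178, 0.008], [0.5007, -0.003, 0.008]]
[[0.5119, -0.0032, 0.018], [0.5117, -0.018, 0.018], [0.4999, -0.0179, 0.018], [0.5001, -0.0031, 0.018]]
shim side ((316.3672790527344, 220.4911346435547), (7.446446895599365, 32.520355224609375), 75.3791275024414) (301, 216, 33, 11)
base top ((298.8020324707031, 198.8427734375), (70.06346893310547, 54.03401184082031), 87.27368927001953)
[[ 0.737   0.0113]
 [ 0.7425 -0.1493]
 [ 0.5336 -0.1544]
 [ 0.5281  0.0037]] [ 0.63528489 -0.07217371] [0.16070214 0.20896411 0.15822855]
```

View pics/ctop.png

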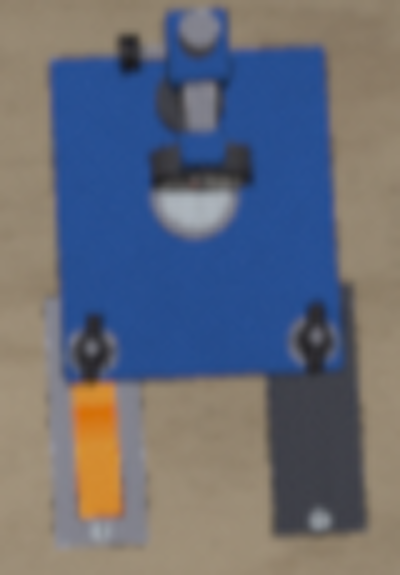

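View pics/cside.png

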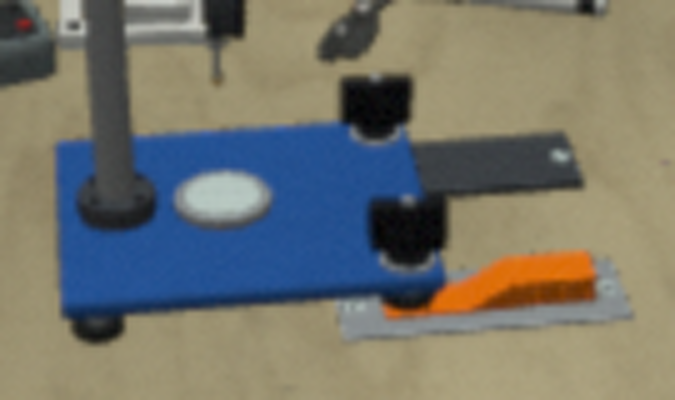

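The top crop shows the knob axes at (93,350) and (316,341), the base corners at (66,381), (342,370), (52,60) and (326,47), and the shim block at about (99,478). In the side crop the knob top dots are at (408,201) and (376,78).

Run:
```python
from h import *
t=get_image("top"); s=get_image("side")
T=lambda x,y:((x+.5)/5-.5+260,(y+.5)/5-.5+160); S=lambda x,y:((x+.5)/5-.5+215,(y+.5)/5-.5+165)
for n,a,b in(("fl",(93,350),(408,201)),("fr",(316,341),(376,78))):
    print(n,tri(t,T(*a),s,S(*b)), plane(t,*T(*a),.067),plane(s,*S(*b),.067))
c=np.array([plane(t,*T(*p),.033)[:2] for p in((66,381),(342,370),(326,47),(52,60))])
print(np.round(c,4),"c",c.mean(0),[np.linalg.norm(c[i]-c[i-1]) for i in range(4)])
d=c[2]+c[3]-c[0]-c[1]; yaw=np.arctan2(d[1],d[0]); print("yaw deg",np.degrees(yaw))
R=np.array([[np.cos(yaw),-np.sin(yaw)],[np.sin(yaw),np.cos(yaw)]])
for y in(.065,-.065): print("knob model",c.mean(0)+R@[-.08,y])
# shim block: corners of top face, top view and side
for p in((99,478),(99,515),(98,440)): print("shim",plane(t,*T(*p),.02))
for p in((553,262),(596,255),(513,261),(595,298)): print("shim side",plane(s,*S(*p),.02))
hsv=cv2.cvtColor(t["pixels"],cv2.COLOR_RGB2HSV).astype(int)
m=((hsv[...,0]<20)&(hsv[...,1]>180)&(hsv[...,2]>130)); m[:225]=0;m[285:]=0;m[:,:260]=0;m[:,300:]=0
for r in range(236,268): 
    k=np.where(m[r])[0]
    if len(k): print(r,k.min(),k.max(),end="; ")
# box
print()
for uv in((152,208),(199,209),(199,251),(153,251)): print("box rim",np.round(plane(t,*uv,.062),4))
b=t["pixels"][195:265,140:215]
cv2.imwrite("pics/cbox.png",cv2.resize(b,None,fx=5,fy=5,interpolation=cv2.INTER_CUBIC)[:,:,::-1])
```

```text
fl (array([ 0.54224604, -0.01066563,  0.06295755]), np.float64(0.0015919758678918853)) [ 0.54107994 -0.01058012  0.067     ] [ 0.54366506 -0.00435479  0.067     ]
fr (array([ 0.54634454, -0.13912761,  0.06368213]), np.float64(0.0029272697898155148)) [ 0.54457282 -0.13866682  0.067     ] [ 0.54827047 -0.13359015  0.067     ]
[[ 0.5262  0.0058]
 [ 0.5305 -0.156 ]
 [ 0.7232 -0.151 ]
 [ 0.7176  0.012 ]] c [ 0.62439845 -0.07231165] [np.float64(0.19153718913890438), np.float64(0.1618373773528719), np.float64(0.1926996148684533), np.float64(0.16303150024130564)]
yaw deg 1.6758957601365592
knob model [ 0.54253169 -0.00967911]
knob model [ 0.54633364 -0.13962351]
shim [ 0.46980326 -0.0127669   0.02      ]
shim [ 0.44810661 -0.01249449  0.02      ]
shim [ 0.49216698 -0.01245829  0.02      ]
shim side [ 0.46778784 -0.01308209  0.02      ]
shim side [ 0.4447238 -0.017452   0.02     ]
shim side [ 0.48813533 -0.01608566  0.02      ]
shim side [0.45171768 0.02206499 0.02      ]
237 277 279; 238 276 281; 239 276 281; 240 276 281; 241 275 281; 242 275 282; 243 275 282; 244 276 282; 245 276 282; 246 276 282; 247 276 282; 248 276 282; 249 276 282; 250 276 282; 251 276 282; 252 276 282; 253 276 282; 254 276 282; 255 276 282; 256 276 282; 257 276 282; 258 276 282; 259 277 283; 260 277 283; 261 277 283; 
box rim [0.6093 0.3548 0.062 ]
box rim [0.6045 0.2182 0.062 ]
box rim [0.4829 0.2176 0.062 ]
box rim [0.4846 0.35   0.062 ]
```

View pics/cbox.png

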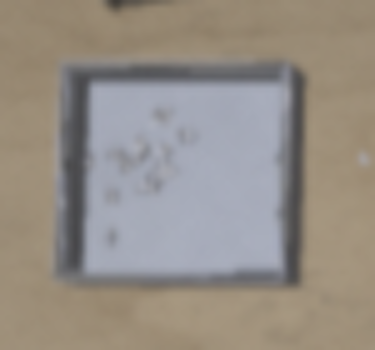

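```bash
cat >> h.py <<'E'
from scipy.spatial.transform import Rotation as Ro
def cmd(p,yaw):
    s=manip.get_state(); R=np.array(s["orientation"]); a=np.radians(yaw)
    D=np.array([[np.cos(a),np.sin(a),0],[np.sin(a),-np.cos(a),0],[0,0,-1]])
    print("xyz",np.round(R.T@(np.array(p)-s["tool_pos"])/.5,4),"w",np.round(Ro.from_matrix(R.T@D).as_rotvec()/(np.pi/2),4))
def st():
    s=manip.get_state(); R=np.array(s["orientation"])
    print("t",round(s["t"],2),"p",np.round(s["tool_pos"],4),"yaw",round(float(np.degrees(np.arctan2(R[1,0],R[0,0]))),2),"F",np.round(s["contact_force"],2),"M",np.round(s["moment"],3),"w",round(s["width"],4),round(s["grip_force"],2),"q6",round(s["q"][5],2))
E
python3 -c "
from h import *
cmd((.47,-.0125,.10),3)"
```

```text
xyz [ 0.8428 -0.6327  0.2533] w [-0.0003  0.      0.2422]
```

Request:
move_arm --commands '[{"x": 0.843, "y": -0.633, "z": 0.1, "wz": 0.242, "grip": 0.6}, {"x": 0.843, "y": -0.633, "z": 0.1, "wz": 0.242, "grip": 0.6}, {"x": 0.843, "y": -0.633, "z": 0.1, "wz": 0.242, "grip": 0.6}, {"x": 0.843, "y": -0.633, "z": 0.1, "wz": 0.242, "grip": 0.6}, {"x": 0.843, "y": -0.633, "z": 0.1, "wz": 0.242, "grip": 0.6}, {"x": 0.843, "y": -0.633, "z": 0.2, "wz": 0.242, "grip": 0.6}, {"x": 0.843, "y": -0.633, "z": 0.253, "wz": 0.242, "grip": 0.6}, {"x": 0.843, "y": -0.633, "z": 0.253, "wz": 0.242, "grip": 0.6}, {"x": 0.843, "y": -0.633, "z": 0.253, "wz": 0.242, "grip": 0.6}, {"x": 0.843, "y": -0.633, "z": 0.253, "wz": 0.242, "grip": 0.6}]'

```text
invalid input
```

Request:
move_arm --commands '[{"x": 0, "grip": 0.55}, {"x": 0, "grip": 0.55}, {"x": 0, "grip": 0.55}]'

```text
invalid input
```

```bash
python3 -c "
from h import *
st();cmd((.47,-.0125,.010),3)
im=get_image('side');b_=im['pixels'][140:250,215:365]
cv2.imwrite('pics/c2.png',cv2.resize(b_,None,fx=5,fy=5,interpolation=cv2.INTER_CUBIC)[:,:,::-1])"
```

```text
t 0.3 p [ 0.2202 -0.4765  0.2265] yaw 24.8 F [ 0.55 -0.3   0.25] M [-0.011 -0.043 -0.006] w 0.0919 0.0 q6 -0.15
xyz [ 0.8428 -0.6326  0.4333] w [-0.0003  0.      0.2422]
```

Request:
move_arm --commands '[{"x": 0.843, "y": -0.633, "z": 0.1, "wx": 0, "wy": 0, "wz": 0.242, "grip": 0.6}, {"x": 0.843, "y": -0.633, "z": 0.1, "wx": 0, "wy": 0, "wz": 0.242, "grip": 0.6}, {"x": 0.843, "y": -0.633, "z": 0.1, "wx": 0, "wy": 0, "wz": 0.242, "grip": 0.6}, {"x": 0.843, "y": -0.633, "z": 0.1, "wx": 0, "wy": 0, "wz": 0.242, "grip": 0.6}, {"x": 0.843, "y": -0.633, "z": 0.1, "wx": 0, "wy": 0, "wz": 0.242, "grip": 0.6}, {"x": 0.843, "y": -0.633, "z": 0.2, "wx": 0, "wy": 0, "wz": 0.242, "grip": 0.6}, {"x": 0.843, "y": -0.633, "z": 0.25, "wx": 0, "wy": 0, "wz": 0.242, "grip": 0.6}, {"x": 0.843, "y": -0.633, "z": 0.25, "wx": 0, "wy": 0, "wz": 0.242, "grip": 0.6}, {"x": 0.843, "y": -0.633, "z": 0.25, "wx": 0, "wy": 0, "wz": 0.242, "grip": 0.6}, {"x": 0.843, "y": -0.633, "z": 0.25, "wx": 0, "wy": 0, "wz": 0.242, "grip": 0.6}]' --grip_force 15

```text
t: 1.18
tool_pos: [0.4111, -0.1217, 0.1439]
orientation: [[0.999, 0.052, 0.001], [0.052, -0.999, -0.001], [0.001, 0.001, -1.0]]
contact_force: [0.7, -0.5, -0.5]
width: 0.055
grip_force: 0.0
```

Request:
move_arm --commands '[{"x": 0, "y": 0, "z": 0, "wx": 0, "wy": 0, "wz": 0, "grip": 0.55}, {"x": 0, "y": 0, "z": 0, "wx": 0, "wy": 0, "wz": 0, "grip": 0.55}]'

```text
t: 1.35
tool_pos: [0.4107, -0.1214, 0.1436]
orientation: [[0.998, 0.058, -0.001], [0.058, -0.998, 0.001], [-0.001, -0.001, -1.0]]
contact_force: [-0.7, -0.4, 0.3]
width: 0.0512
grip_force: 0.0
```

```bash
python3 -c "
from h import *
st();cmd((.47,-.0125,.05),3)"
```

```text
t 1.35 p [ 0.4107 -0.1214  0.1436] yaw 3.31 F [-0.66 -0.4   0.31] M [ 0.013 -0.011 -0.044] w 0.0512 0.0 q6 1.05
xyz [ 0.1312 -0.2105  0.1872] w [-0.0004  0.0009  0.0034]
```

Request:
move_arm --commands '[{"x": 0.131, "y": -0.21, "z": 0.1, "wx": 0, "wy": 0, "wz": 0.003, "grip": 0.5}, {"x": 0.131, "y": -0.21, "z": 0.187, "wx": 0, "wy": 0, "wz": 0.003, "grip": 0.5}, {"x": 0.131, "y": -0.21, "z": 0.187, "wx": 0, "wy": 0, "wz": 0.003, "grip": 0.5}, {"x": 0.131, "y": -0.21, "z": 0.187, "wx": 0, "wy": 0, "wz": 0.003, "grip": 0.5}, {"x": 0.131, "y": -0.21, "z": 0.187, "wx": 0, "wy": 0, "wz": 0.003, "grip": 0.5}, {"x": 0.131, "y": -0.21, "z": 0.187, "wx": 0, "wy": 0, "wz": 0.003, "grip": 0.5}]'

```text
t: 1.85
tool_pos: [0.4701, -0.0156, 0.0499]
orientation: [[0.999, 0.049, -0.002], [0.049, -0.999, -0.0], [-0.002, -0.0, -1.0]]
contact_force: [-0.3, -0.2, 0.6]
width: 0.0457
grip_force: 0.0
```

```bash
python3 -c "
from h import *
st();cmd((.47,-.0125,.010),3)
im=get_image('side');b_=im['pixels'][140:250,215:365]
cv2.imwrite('pics/c2.png',cv2.resize(b_,None,fx=5,fy=5,interpolation=cv2.INTER_CUBIC)[:,:,::-1])"
```

```text
t 1.85 p [ 0.4701 -0.0156  0.0499] yaw 2.79 F [-0.26 -0.2   0.59] M [0.034 0.015 0.002] w 0.0457 0.0 q6 1.33
xyz [ 0.0003 -0.0062  0.0799] w [-0.      0.0013 -0.0024]
```

View pics/c2.png

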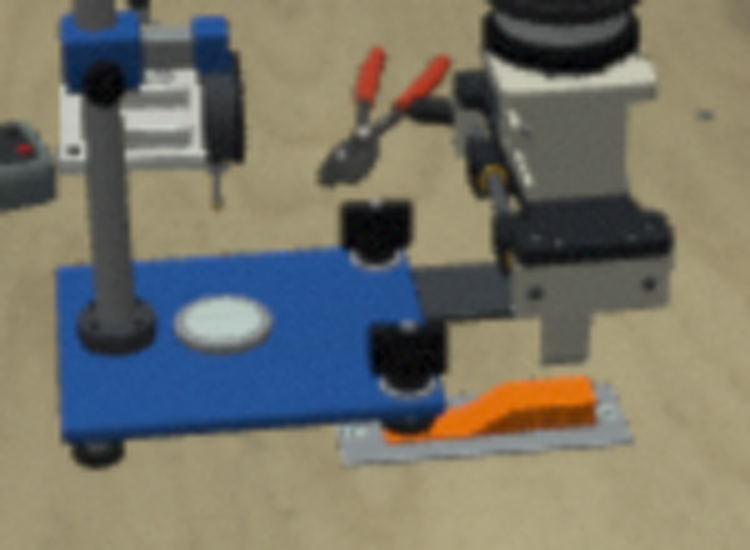

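The finger is at (565,340), straight over the grip block at (555,395), so I lower and grip.

Request:
move_arm --commands '[{"x": 0, "y": -0.004, "z": 0.05, "wx": 0, "wy": 0, "wz": 0, "grip": 0.5}, {"x": 0, "y": -0.004, "z": 0.08, "wx": 0, "wy": 0, "wz": 0, "grip": 0.5}, {"x": 0, "y": -0.004, "z": 0.08, "wx": 0, "wy": 0, "wz": 0, "grip": 0.5}, {"x": 0, "y": -0.004, "z": 0.08, "wx": 0, "wy": 0, "wz": 0, "grip": 0.1}, {"x": 0, "y": -0.004, "z": 0.08, "wx": 0, "wy": 0, "wz": 0, "grip": 0.1}, {"x": 0, "y": -0.004, "z": 0.08, "wx": 0, "wy": 0, "wz": 0, "grip": 0.1}, {"x": 0, "y": -0.004, "z": 0.08, "wx": 0, "wy": 0, "wz": 0, "grip": 0.1}]'

```text
t: 2.48
tool_pos: [0.4711, -0.0137, 0.0119]
orientation: [[0.999, 0.048, 0.002], [0.048, -0.999, -0.001], [0.002, 0.001, -1.0]]
contact_force: [-1.2, -2.0, 6.5]
width: 0.0254
grip_force: 15.0
```

```bash
python3 -c "
from h import *
st()"
```

```text
t 2.48 p [ 0.4711 -0.0137  0.0119] yaw 2.73 F [-1.15 -2.01  6.52] M [-0.335  0.187 -0.051] w 0.0254 15.0 q6 1.33
```

Request:
move_arm --commands '[{"x": -0.01, "y": 0, "z": -0.004, "wx": 0, "wy": 0, "wz": 0, "grip": 0.1}, {"x": -0.04, "y": 0, "z": -0.004, "wx": 0, "wy": 0, "wz": 0, "grip": 0.1}, {"x": -0.07, "y": 0, "z": -0.004, "wx": 0, "wy": 0, "wz": 0, "grip": 0.1}, {"x": -0.1, "y": 0, "z": -0.004, "wx": 0, "wy": 0, "wz": 0, "grip": 0.1}, {"x": -0.13, "y": 0, "z": -0.004, "wx": 0, "wy": 0, "wz": 0, "grip": 0.1}, {"x": -0.16, "y": 0, "z": -0.004, "wx": 0, "wy": 0, "wz": 0, "grip": 0.1}, {"x": -0.16, "y": 0, "z": -0.06, "wx": 0, "wy": 0, "wz": 0, "grip": 0.1}, {"x": -0.16, "y": 0, "z": -0.14, "wx": 0, "wy": 0, "wz": 0, "grip": 0.1}, {"x": -0.16, "y": 0, "z": -0.22, "wx": 0, "wy": 0, "wz": 0, "grip": 0.1}, {"x": -0.16, "y": 0, "z": -0.24, "wx": 0, "wy": 0, "wz": 0, "grip": 0.1}]'

```text
t: 3.32
tool_pos: [0.3924, -0.0174, 0.1358]
orientation: [[0.999, 0.048, 0.008], [0.048, -0.999, -0.002], [0.008, 0.002, -1.0]]
contact_force: [2.2, -0.2, -0.6]
width: 0.0258
grip_force: 15.0
```

```bash
python3 -c "
from h import *
st()
im=get_image('side');b_=im['pixels'][110:250,215:385]
cv2.imwrite('pics/c3.png',cv2.resize(b_,None,fx=4,fy=4,interpolation=cv2.INTER_CUBIC)[:,:,::-1])
# block at box: shim yaw 45: centre of shim=grip+35mm
c=np.array([.545,.285]); a=np.radians(45); g=c-.035*np.array([np.cos(a),np.sin(a)]); print(g); cmd((*g,.14),45)"
```

```text
t 3.32 p [ 0.3924 -0.0174  0.1358] yaw 2.77 F [ 2.23 -0.21 -0.62] M [-0.024 -0.048  0.013] w 0.0258 15.0 q6 1.28
[0.52025126 0.26025126]
xyz [ 0.2819 -0.5424 -0.0079] w [ 0.0038 -0.0049 -0.4692]
```

View pics/c3.png

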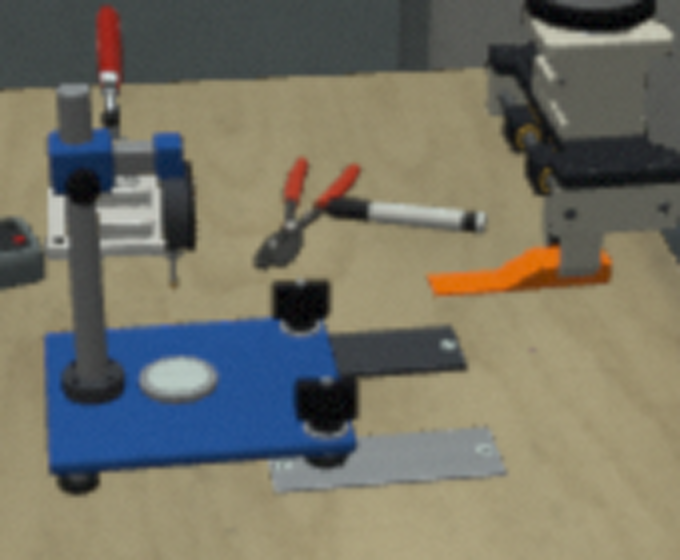

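The shim is in the gripper at (520,272), level and clear of the foot. I carry it to the box.

Request:
move_arm --commands '[{"x": 0.28, "y": -0.542, "z": 0, "wx": 0, "wy": 0, "wz": -0.469, "grip": 0.1}, {"x": 0.28, "y": -0.542, "z": 0, "wx": 0, "wy": 0, "wz": -0.469, "grip": 0.1}, {"x": 0.28, "y": -0.542, "z": 0, "wx": 0, "wy": 0, "wz": -0.469, "grip": 0.1}, {"x": 0.28, "y": -0.542, "z": 0, "wx": 0, "wy": 0, "wz": -0.469, "grip": 0.1}, {"x": 0.28, "y": -0.542, "z": 0, "wx": 0, "wy": 0, "wz": -0.469, "grip": 0.1}, {"x": 0.28, "y": -0.542, "z": 0, "wx": 0, "wy": 0, "wz": -0.469, "grip": 0.1}, {"x": 0.28, "y": -0.542, "z": 0, "wx": 0, "wy": 0, "wz": -0.469, "grip": 0.1}, {"x": 0.28, "y": -0.542, "z": 0, "wx": 0, "wy": 0, "wz": -0.469, "grip": 0.1}, {"x": 0.28, "y": -0.542, "z": 0, "wx": 0, "wy": 0, "wz": -0.469, "grip": 0.1}, {"x": 0.28, "y": -0.542, "z": 0, "wx": 0, "wy": 0, "wz": -0.469, "grip": 0.1}]'

```text
t: 4.2
tool_pos: [0.5161, 0.2605, 0.1293]
orientation: [[0.706, 0.708, -0.002], [0.708, -0.706, -0.001], [-0.003, -0.001, -1.0]]
contact_force: [0.4, -0.8, -0.3]
width: 0.0257
grip_force: 15.0
```

```bash
python3 -c "
from h import *
st();cmd((.520,.260,.05),45)
im=get_image('top');b_=im['pixels'][150:290,120:290]
cv2.imwrite('pics/c4.png',cv2.resize(b_,None,fx=4,fy=4,interpolation=cv2.INTER_CUBIC)[:,:,::-1])"
```

```text
t 4.2 p [0.5161 0.2605 0.1293] yaw 45.06 F [ 0.35 -0.76 -0.26] M [-0.087 -0.032  0.016] w 0.0257 15.0 q6 1.12
xyz [0.0053 0.0063 0.1587] w [-0.0005  0.0016  0.0006]
```

View pics/c4.png

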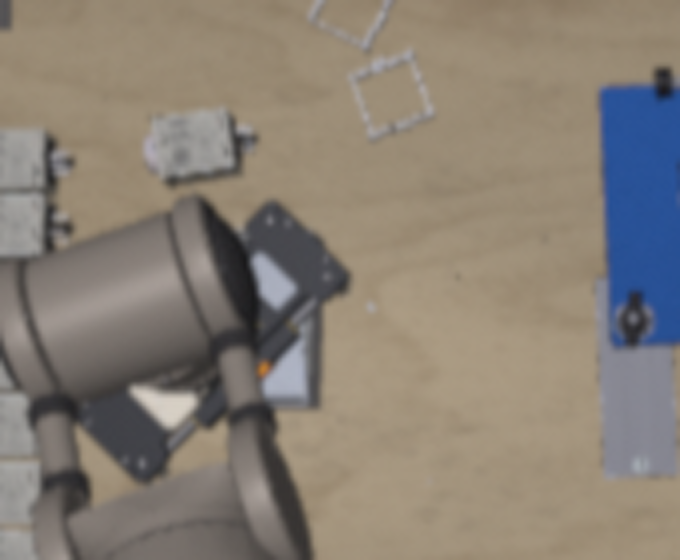

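The arm is over the box, which shows at about (290,360), with the shim's orange at (263,370). I lower and release.

Request:
move_arm --commands '[{"x": 0.005, "y": 0.004, "z": 0.08, "wx": 0, "wy": 0, "wz": 0, "grip": 0.1}, {"x": 0.005, "y": 0.004, "z": 0.15, "wx": 0, "wy": 0, "wz": 0, "grip": 0.1}, {"x": 0.005, "y": 0.004, "z": 0.19, "wx": 0, "wy": 0, "wz": 0, "grip": 0.1}, {"x": 0.005, "y": 0.004, "z": 0.19, "wx": 0, "wy": 0, "wz": 0, "grip": 0.1}, {"x": 0.005, "y": 0.004, "z": 0.19, "wx": 0, "wy": 0, "wz": 0, "grip": 0.5}, {"x": 0.005, "y": 0.004, "z": 0.19, "wx": 0, "wy": 0, "wz": 0, "grip": 0.5}, {"x": 0.005, "y": 0.004, "z": 0.19, "wx": 0, "wy": 0, "wz": 0, "grip": 0.5}, {"x": 0.005, "y": 0.004, "z": 0.12, "wx": 0, "wy": 0, "wz": 0, "grip": 0.5}, {"x": 0.005, "y": 0.004, "z": 0.04, "wx": 0, "wy": 0, "wz": 0, "grip": 0.5}, {"x": 0.005, "y": 0.004, "z": -0.04, "wx": 0, "wy": 0, "wz": 0, "grip": 0.5}]'

```text
t: 5.08
tool_pos: [0.5203, 0.2605, 0.1533]
orientation: [[0.708, 0.706, 0.001], [0.706, -0.708, 0.0], [0.001, 0.0, -1.0]]
contact_force: [0.9, -0.4, 1.5]
width: 0.0455
grip_force: 0.0
```

```bash
python3 -c "
from h import *
st();cmd((.5425,-.0105,.12),0)
im=get_image('side')
hsv=cv2.cvtColor(im['pixels'],cv2.COLOR_RGB2HSV).astype(int)
m=((hsv[...,0]<20)&(hsv[...,1]>180)&(hsv[...,2]>130)); m[:255]=0;m[335:]=0
v,u=np.where(m);print(len(u),u.min(),u.max(),v.min(),v.max())"
```

```text
t 5.08 p [0.5203 0.2605 0.1533] yaw 44.95 F [ 0.95 -0.43  1.51] M [-0.008 -0.069  0.03 ] w 0.0455 0.0 q6 1.12
xyz [-0.3515  0.415   0.0666] w [ 1.000e-04 -5.000e-04  4.994e-01]
297 302 330 282 305
```

Request:
move_arm --commands '[{"x": -0.18, "y": 0.17, "z": 0, "wx": 0, "wy": 0, "wz": 0.5, "grip": 0}, {"x": -0.18, "y": 0.17, "z": 0, "wx": 0, "wy": 0, "wz": 0.5, "grip": 0}, {"x": -0.18, "y": 0.17, "z": 0, "wx": 0, "wy": 0, "wz": 0.5, "grip": 0}, {"x": -0.352, "y": 0.415, "z": 0, "wx": 0, "wy": 0, "wz": 0.5, "grip": 0}, {"x": -0.352, "y": 0.415, "z": 0, "wx": 0, "wy": 0, "wz": 0.5, "grip": 0}, {"x": -0.352, "y": 0.415, "z": 0, "wx": 0, "wy": 0, "wz": 0.5, "grip": 0}, {"x": -0.352, "y": 0.415, "z": 0, "wx": 0, "wy": 0, "wz": 0.5, "grip": 0}, {"x": -0.352, "y": 0.415, "z": 0.06, "wx": 0, "wy": 0, "wz": 0.5, "grip": 0}, {"x": -0.352, "y": 0.415, "z": 0.06, "wx": 0, "wy": 0, "wz": 0.5, "grip": 0}, {"x": -0.352, "y": 0.415, "z": 0.06, "wx": 0, "wy": 0, "wz": 0.5, "grip": 0}]'

```text
t: 5.97
tool_pos: [0.5416, -0.0104, 0.1209]
orientation: [[1.0, -0.001, -0.002], [-0.001, -1.0, 0.0], [-0.002, -0.0, -1.0]]
contact_force: [-1.2, -0.1, -0.6]
width: 0.0004
grip_force: 0.0
```

```bash
python3 -c "
from h import *
st();cmd((.5425,-.0102,.075),0)"
```

```text
t 5.97 p [ 0.5416 -0.0104  0.1209] yaw -0.07 F [-1.19 -0.14 -0.6 ] M [0.043 0.034 0.01 ] w 0.0004 0.0 q6 1.41
xyz [ 0.002  -0.0004  0.0917] w [-0.0003  0.0011 -0.0008]
```

Go to z ≈ 0.075, then descend in small steps and watch the force.

Request:
move_arm --commands '[{"x": 0.002, "y": 0, "z": 0.05, "wx": 0, "wy": 0, "wz": 0, "grip": 0}, {"x": 0.002, "y": 0, "z": 0.085, "wx": 0, "wy": 0, "wz": 0, "grip": 0}, {"x": 0.002, "y": 0, "z": 0.092, "wx": 0, "wy": 0, "wz": 0, "grip": 0}, {"x": 0.002, "y": 0, "z": 0.092, "wx": 0, "wy": 0, "wz": 0, "grip": 0}, {"x": 0.002, "y": 0, "z": 0.092, "wx": 0, "wy": 0, "wz": 0, "grip": 0}]'

```text
t: 6.38
tool_pos: [0.5442, -0.0098, 0.0762]
orientation: [[1.0, 0.001, 0.002], [0.001, -1.0, -0.0], [0.002, 0.0, -1.0]]
contact_force: [-0.4, 0.4, -0.8]
width: 0.0007
grip_force: 0.0
```

Request:
move_arm --commands '[{"x": 0, "y": 0, "z": 0.004, "wx": 0, "wy": 0, "wz": 0, "grip": 0}, {"x": 0, "y": 0, "z": 0.008, "wx": 0, "wy": 0, "wz": 0, "grip": 0}, {"x": 0, "y": 0, "z": 0.012, "wx": 0, "wy": 0, "wz": 0, "grip": 0}, {"x": 0, "y": 0, "z": 0.012, "wx": 0, "wy": 0, "wz": 0, "grip": 0}, {"x": 0, "y": 0, "z": 0.012, "wx": 0, "wy": 0, "wz": 0, "grip": 0}]'

```text
t: 6.8
tool_pos: [0.5434, -0.0105, 0.0688]
orientation: [[1.0, -0.001, 0.0], [-0.001, -1.0, -0.0], [0.0, 0.0, -1.0]]
contact_force: [0.2, -0.2, 0.3]
width: 0.0005
grip_force: 0.0
```

Request:
move_arm --commands '[{"x": 0, "y": 0, "z": 0.002, "wx": 0, "wy": 0, "wz": 0, "grip": 0}, {"x": 0, "y": 0, "z": 0.002, "wx": 0, "wy": 0, "wz": 0, "grip": 0}, {"x": 0, "y": 0, "z": 0.002, "wx": 0, "wy": 0, "wz": 0, "grip": 0}]'

```text
t: 7.05
tool_pos: [0.5434, -0.0105, 0.0677]
orientation: [[1.0, -0.001, -0.0], [-0.001, -1.0, -0.0], [-0.0, 0.0, -1.0]]
contact_force: [0.7, -0.0, -0.2]
width: 0.0003
grip_force: 0.0
```

Request:
move_arm --commands '[{"x": 0, "y": 0, "z": 0.002, "wx": 0, "wy": 0, "wz": 0, "grip": 0}, {"x": 0, "y": 0, "z": 0.002, "wx": 0, "wy": 0, "wz": 0, "grip": 0}, {"x": 0, "y": 0, "z": 0.002, "wx": 0, "wy": 0, "wz": 0, "grip": 0}]'

```text
t: 7.3
tool_pos: [0.5434, -0.0105, 0.0666]
orientation: [[1.0, -0.001, -0.0], [-0.001, -1.0, -0.0], [-0.0, 0.0, -1.0]]
contact_force: [1.0, 0.7, -0.2]
width: 0.0006
grip_force: 0.0
```

Request:
move_arm --commands '[{"x": 0, "y": 0, "z": 0.002, "wx": 0, "wy": 0, "wz": 0, "grip": 0}, {"x": 0, "y": 0, "z": 0.002, "wx": 0, "wy": 0, "wz": 0, "grip": 0}, {"x": 0, "y": 0, "z": 0.002, "wx": 0, "wy": 0, "wz": 0, "grip": 0}]'

```text
t: 7.55
tool_pos: [0.5434, -0.0104, 0.0656]
orientation: [[1.0, -0.001, -0.0], [-0.001, -1.0, -0.0], [-0.0, 0.0, -1.0]]
contact_force: [0.8, 0.5, -0.2]
width: 0.0003
grip_force: 0.0
```

Request:
move_arm --commands '[{"x": 0, "y": 0, "z": 0.001, "wx": 0, "wy": 0, "wz": 0, "grip": 0}, {"x": 0, "y": 0, "z": 0.001, "wx": 0, "wy": 0, "wz": 0, "grip": 0}, {"x": 0, "y": 0, "z": 0.001, "wx": 0, "wy": 0, "wz": 0, "grip": 0}]'

```text
t: 7.8
tool_pos: [0.5434, -0.0105, 0.0652]
orientation: [[1.0, -0.001, 0.0], [-0.001, -1.0, -0.0], [0.0, 0.0, -1.0]]
contact_force: [0.2, 0.3, -0.4]
width: 0.0004
grip_force: 0.0
```

Request:
move_arm --commands '[{"x": 0, "y": 0, "z": 0.001, "wx": 0, "wy": 0, "wz": 0, "grip": 0}, {"x": 0, "y": 0, "z": 0.001, "wx": 0, "wy": 0, "wz": 0, "grip": 0}, {"x": 0, "y": 0, "z": 0.001, "wx": 0, "wy": 0, "wz": 0, "grip": 0}]'

```text
t: 8.05
tool_pos: [0.5435, -0.0105, 0.0647]
orientation: [[1.0, -0.001, 0.0], [-0.001, -1.0, -0.0], [0.0, 0.0, -1.0]]
contact_force: [-0.8, 0.4, -0.2]
width: 0.0006
grip_force: 0.1
```

Request:
move_arm --commands '[{"x": 0, "y": 0, "z": 0.001, "wx": 0, "wy": 0, "wz": 0, "grip": 0}, {"x": 0, "y": 0, "z": 0.001, "wx": 0, "wy": 0, "wz": 0, "grip": 0}, {"x": 0, "y": 0, "z": 0.001, "wx": 0, "wy": 0, "wz": 0, "grip": 0}]'

```text
t: 8.3
tool_pos: [0.5434, -0.0104, 0.0644]
orientation: [[1.0, -0.001, 0.0], [-0.001, -1.0, -0.0], [0.0, 0.0, -1.0]]
contact_force: [-1.0, 0.1, 2.3]
width: 0.0007
grip_force: 1.2
```

Request:
move_arm --commands '[{"x": 0, "y": 0, "z": 0.001, "wx": 0, "wy": 0, "wz": 0, "grip": 0}, {"x": 0, "y": 0, "z": 0.001, "wx": 0, "wy": 0, "wz": 0, "grip": 0}, {"x": 0, "y": 0, "z": 0.001, "wx": 0, "wy": 0, "wz": 0, "grip": 0}]'

```text
t: 8.55
tool_pos: [0.5433, -0.0103, 0.0638]
orientation: [[1.0, -0.001, -0.0], [-0.001, -1.0, 0.0], [-0.0, -0.0, -1.0]]
contact_force: [-2.5, 0.1, 3.8]
width: 0.0007
grip_force: 2.0
```

Request:
move_arm --commands '[{"x": 0, "y": 0, "z": 0.001, "wx": 0, "wy": 0, "wz": 0, "grip": 0}, {"x": 0, "y": 0, "z": 0.001, "wx": 0, "wy": 0, "wz": 0, "grip": 0}, {"x": 0, "y": 0, "z": 0.001, "wx": 0, "wy": 0, "wz": 0, "grip": 0}]'

```text
t: 8.8
tool_pos: [0.5433, -0.0103, 0.0632]
orientation: [[1.0, -0.001, -0.0], [-0.001, -1.0, 0.0], [-0.0, -0.0, -1.0]]
contact_force: [-2.4, 2.7, 4.9]
width: 0.0006
grip_force: 2.3
```

Request:
move_arm --commands '[{"x": 0, "y": 0, "z": 0.001, "wx": 0, "wy": 0, "wz": 0, "grip": 0}, {"x": 0, "y": 0, "z": 0.001, "wx": 0, "wy": 0, "wz": 0, "grip": 0}, {"x": 0, "y": 0, "z": 0.001, "wx": 0, "wy": 0, "wz": 0, "grip": 0}]'

```text
t: 9.05
tool_pos: [0.5434, -0.0104, 0.0627]
orientation: [[1.0, -0.001, -0.0], [-0.001, -1.0, 0.0], [-0.0, -0.0, -1.0]]
contact_force: [-2.7, 1.5, 4.2]
width: 0.0004
grip_force: 2.4
```

Contact came at z ≈ 0.0646 and the stand is now rocking at about 4.5 N. I keep going until it is stiff.

Request:
move_arm --commands '[{"x": 0, "y": 0, "z": 0.001, "wx": 0, "wy": 0, "wz": 0, "grip": 0}, {"x": 0, "y": 0, "z": 0.001, "wx": 0, "wy": 0, "wz": 0, "grip": 0}, {"x": 0, "y": 0, "z": 0.001, "wx": 0, "wy": 0, "wz": 0, "grip": 0}]'

```text
t: 9.3
tool_pos: [0.5434, -0.0104, 0.0622]
orientation: [[1.0, -0.001, -0.0], [-0.001, -1.0, -0.0], [-0.0, 0.0, -1.0]]
contact_force: [-2.0, 2.5, 4.1]
width: 0.0009
grip_force: 2.4
```

Request:
move_arm --commands '[{"x": 0, "y": 0, "z": 0.001, "wx": 0, "wy": 0, "wz": 0, "grip": 0}, {"x": 0, "y": 0, "z": 0.001, "wx": 0, "wy": 0, "wz": 0, "grip": 0}, {"x": 0, "y": 0, "z": 0.001, "wx": 0, "wy": 0, "wz": 0, "grip": 0}]'

```text
t: 9.55
tool_pos: [0.5434, -0.0104, 0.062]
orientation: [[1.0, -0.001, 0.0], [-0.001, -1.0, -0.0], [0.0, 0.0, -1.0]]
contact_force: [-3.8, 3.1, 7.8]
width: 0.0005
grip_force: 3.6
```

Request:
move_arm --commands '[{"x": 0, "y": 0, "z": 0.001, "wx": 0, "wy": 0, "wz": 0, "grip": 0}, {"x": 0, "y": 0, "z": 0.001, "wx": 0, "wy": 0, "wz": 0, "grip": 0}, {"x": 0, "y": 0, "z": 0.001, "wx": 0, "wy": 0, "wz": 0, "grip": 0}]'

```text
t: 9.8
tool_pos: [0.5434, -0.0103, 0.0618]
orientation: [[1.0, -0.001, 0.0], [-0.001, -1.0, 0.0], [0.0, -0.0, -1.0]]
contact_force: [-3.4, 3.0, 10.5]
width: 0.0007
grip_force: 5.0
```

Request:
move_arm --commands '[{"x": 0, "y": 0, "z": 0.001, "wx": 0, "wy": 0, "wz": 0, "grip": 0}, {"x": 0, "y": 0, "z": 0.001, "wx": 0, "wy": 0, "wz": 0, "grip": 0}, {"x": 0, "y": 0, "z": 0.001, "wx": 0, "wy": 0, "wz": 0, "grip": 0}]'

```text
t: 10.05
tool_pos: [0.5434, -0.0103, 0.0616]
orientation: [[1.0, -0.001, 0.0], [-0.001, -1.0, 0.0], [0.0, -0.0, -1.0]]
contact_force: [-5.0, 3.3, 13.3]
width: 0.0007
grip_force: 6.3
```

Request:
move_arm --commands '[{"x": 0, "y": 0, "z": 0.001, "wx": 0, "wy": 0, "wz": 0, "grip": 0}, {"x": 0, "y": 0, "z": 0.001, "wx": 0, "wy": 0, "wz": 0, "grip": 0}, {"x": 0, "y": 0, "z": 0.001, "wx": 0, "wy": 0, "wz": 0, "grip": 0}]'

```text
t: 10.3
tool_pos: [0.5434, -0.0102, 0.0614]
orientation: [[1.0, -0.001, 0.0], [-0.001, -1.0, 0.0], [0.0, -0.0, -1.0]]
contact_force: [-5.6, 3.8, 14.7]
width: 0.0004
grip_force: 7.6
```

Stiff from z ≈ 0.0622, so the gap is about 2.4 mm and the knob needs about 3.2 mm, or 144° clockwise. I raise, open and straddle the wing.

Request:
move_arm --commands '[{"x": 0, "y": 0, "z": -0.03, "wx": 0, "wy": 0, "wz": 0, "grip": 0}, {"x": 0, "y": 0, "z": -0.06, "wx": 0, "wy": 0, "wz": 0, "grip": 0.4}, {"x": 0, "y": 0, "z": -0.06, "wx": 0, "wy": 0, "wz": 0, "grip": 0.4}, {"x": 0, "y": 0, "z": -0.06, "wx": 0, "wy": 0, "wz": 0, "grip": 0.4}, {"x": 0, "y": 0, "z": -0.06, "wx": 0, "wy": 0, "wz": 0, "grip": 0.4}, {"x": 0, "y": 0, "z": -0.06, "wx": 0, "wy": 0, "wz": 0, "grip": 0.4}]'

```text
t: 10.8
tool_pos: [0.5429, -0.0105, 0.0891]
orientation: [[1.0, -0.001, -0.002], [-0.001, -1.0, 0.0], [-0.002, -0.0, -1.0]]
contact_force: [-0.4, 0.6, 0.5]
width: 0.0291
grip_force: 0.0
```

```bash
python3 -c "
from h import *
st();cmd((.5428,-.0103,.044),-1)"
```

```text
t 10.8 p [ 0.5429 -0.0105  0.0891] yaw -0.05 F [-0.42  0.57  0.49] M [ 0.051  0.043 -0.023] w 0.0291 0.0 q6 1.41
xyz [-0.     -0.0005  0.0902] w [0.     0.001  0.0106]
```

Request:
move_arm --commands '[{"x": 0, "y": 0, "z": 0, "wx": 0, "wy": 0, "wz": 0.01, "grip": 0.4}, {"x": 0, "y": 0, "z": 0.04, "wx": 0, "wy": 0, "wz": 0.01, "grip": 0.4}, {"x": 0, "y": 0, "z": 0.08, "wx": 0, "wy": 0, "wz": 0.01, "grip": 0.4}, {"x": 0, "y": 0, "z": 0.09, "wx": 0, "wy": 0, "wz": 0.01, "grip": 0.4}, {"x": 0, "y": 0, "z": 0.09, "wx": 0, "wy": 0, "wz": 0.01, "grip": 0.4}, {"x": 0, "y": 0, "z": 0.09, "wx": 0, "wy": 0, "wz": 0.01, "grip": 0.15}, {"x": 0, "y": 0, "z": 0.09, "wx": 0, "wy": 0, "wz": 0.01, "grip": 0.15}, {"x": 0, "y": 0, "z": 0.09, "wx": 0, "wy": 0, "wz": 0.01, "grip": 0.15}, {"x": 0, "y": 0, "z": 0.09, "wx": 0, "wy": 0, "wz": 0.01, "grip": 0.15}]' --grip_force 6

```text
t: 11.55
tool_pos: [0.544, -0.0105, 0.0461]
orientation: [[1.0, -0.017, 0.002], [-0.017, -1.0, -0.0], [0.002, 0.0, -1.0]]
contact_force: [-0.1, 0.7, -0.6]
width: 0.0165
grip_force: 0.0
```

Request:
move_arm --commands '[{"x": 0, "y": 0, "z": 0, "wx": 0, "wy": 0, "wz": 0, "grip": 0.05}, {"x": 0, "y": 0, "z": 0, "wx": 0, "wy": 0, "wz": 0, "grip": 0.05}, {"x": 0, "y": 0, "z": 0, "wx": 0, "wy": 0, "wz": 0, "grip": 0.05}]'

```text
t: 11.8
tool_pos: [0.5438, -0.0107, 0.0456]
orientation: [[1.0, -0.017, 0.001], [-0.017, -1.0, -0.0], [0.001, 0.0, -1.0]]
contact_force: [0.3, -1.8, 1.4]
width: 0.0107
grip_force: 5.8
```

```bash
python3 -c "
from h import *
st()"
```

```text
t 11.8 p [ 0.5438 -0.0107  0.0456] yaw -0.95 F [ 0.3  -1.8   1.39] M [-0.253  0.038 -0.053] w 0.0107 5.77 q6 1.43
```

Request:
move_arm --commands '[{"x": 0, "y": 0, "z": 0, "wx": 0, "wy": 0, "wz": 0, "grip": 0.2}, {"x": -0.002, "y": 0, "z": 0, "wx": 0, "wy": 0, "wz": 0, "grip": 0.2}, {"x": -0.002, "y": 0, "z": 0, "wx": 0, "wy": 0, "wz": 0, "grip": 0.05}, {"x": -0.002, "y": 0, "z": 0, "wx": 0, "wy": 0, "wz": 0, "grip": 0.05}, {"x": -0.002, "y": 0, "z": 0, "wx": 0, "wy": 0, "wz": 0, "grip": 0.05}]' --grip_force 8

```text
t: 12.22
tool_pos: [0.5423, -0.0106, 0.0451]
orientation: [[1.0, -0.016, -0.0], [-0.016, -1.0, -0.0], [-0.0, 0.0, -1.0]]
contact_force: [-0.5, -1.3, -0.9]
width: 0.0103
grip_force: 7.9
```

Request:
move_arm --commands '[{"x": 0, "y": 0, "z": 0, "wx": 0, "wy": 0, "wz": 0.07, "grip": 0.05}, {"x": 0, "y": 0, "z": 0, "wx": 0, "wy": 0, "wz": 0.14, "grip": 0.05}, {"x": 0, "y": 0, "z": 0, "wx": 0, "wy": 0, "wz": 0.21, "grip": 0.05}, {"x": 0, "y": 0, "z": 0, "wx": 0, "wy": 0, "wz": 0.28, "grip": 0.05}, {"x": 0, "y": 0, "z": 0, "wx": 0, "wy": 0, "wz": 0.35, "grip": 0.05}, {"x": 0, "y": 0, "z": 0, "wx": 0, "wy": 0, "wz": 0.4, "grip": 0.05}, {"x": 0, "y": 0, "z": 0, "wx": 0, "wy": 0, "wz": 0.4, "grip": 0.05}]'

```text
t: 12.8
tool_pos: [0.5427, -0.0098, 0.0452]
orientation: [[0.798, -0.603, 0.001], [-0.603, -0.798, 0.001], [0.0, -0.001, -1.0]]
contact_force: [1.8, 3.3, -0.4]
width: 0.0099
grip_force: 8.0
```

```bash
python3 -c "
from h import *
st()"
```

```text
t 12.8 p [ 0.5427 -0.0098  0.0452] yaw -37.11 F [ 1.79  3.31 -0.44] M [ 0.624 -0.223 -0.045] w 0.0099 8.0 q6 2.06
```

Request:
move_arm --commands '[{"x": 0, "y": 0, "z": 0, "wx": 0, "wy": 0, "wz": 0.07, "grip": 0.05}, {"x": 0, "y": 0, "z": 0, "wx": 0, "wy": 0, "wz": 0.14, "grip": 0.05}, {"x": 0, "y": 0, "z": 0, "wx": 0, "wy": 0, "wz": 0.21, "grip": 0.05}, {"x": 0, "y": 0, "z": 0, "wx": 0, "wy": 0, "wz": 0.28, "grip": 0.05}, {"x": 0, "y": 0, "z": 0, "wx": 0, "wy": 0, "wz": 0.35, "grip": 0.05}, {"x": 0, "y": 0, "z": 0, "wx": 0, "wy": 0, "wz": 0.42, "grip": 0.05}, {"x": 0, "y": 0, "z": 0, "wx": 0, "wy": 0, "wz": 0.44, "grip": 0.05}, {"x": 0, "y": 0, "z": 0, "wx": 0, "wy": 0, "wz": 0.44, "grip": 0.05}]'

```text
t: 13.47
tool_pos: [0.5431, -0.0099, 0.0452]
orientation: [[0.234, -0.972, 0.002], [-0.972, -0.234, 0.001], [-0.0, -0.002, -1.0]]
contact_force: [3.1, 3.4, -0.9]
width: 0.01
grip_force: 8.0
```

```bash
python3 -c "
from h import *
st()
im=get_image('top'); b=im['pixels'][160:275,260:340]
cv2.imwrite('pics/c5.png',cv2.resize(b,None,fx=5,fy=5,interpolation=cv2.INTER_CUBIC)[:,:,::-1])"
```

```text
t 13.47 p [ 0.5431 -0.0099  0.0452] yaw -76.47 F [ 3.11  3.36 -0.95] M [ 0.73  -0.552 -0.04 ] w 0.01 8.0 q6 2.74
```

The first stroke gave 75.5°. I open, rotate back 90° in place, and grip the wing lengthwise.

Request:
move_arm --commands '[{"x": 0, "y": 0, "z": 0, "wx": 0, "wy": 0, "wz": 0, "grip": 0.75}, {"x": 0, "y": 0, "z": 0, "wx": 0, "wy": 0, "wz": 0, "grip": 0.75}, {"x": 0, "y": 0, "z": 0, "wx": 0, "wy": 0, "wz": 0, "grip": 0.75}, {"x": 0, "y": 0, "z": 0, "wx": 0, "wy": 0, "wz": 0, "grip": 0.75}, {"x": 0, "y": 0, "z": 0, "wx": 0, "wy": 0, "wz": 0, "grip": 0.75}, {"x": 0, "y": 0, "z": 0, "wx": 0, "wy": 0, "wz": 0, "grip": 0.75}, {"x": 0, "y": 0, "z": 0, "wx": 0, "wy": 0, "wz": 0, "grip": 0.75}, {"x": 0, "y": 0, "z": 0, "wx": 0, "wy": 0, "wz": 0, "grip": 0.75}]'

```text
t: 14.18
tool_pos: [0.5424, -0.0105, 0.0452]
orientation: [[0.233, -0.973, -0.0], [-0.973, -0.233, -0.0], [0.0, 0.0, -1.0]]
contact_force: [-0.1, 0.3, -0.3]
width: 0.0586
grip_force: 0.0
```

```bash
python3 -c "
from h import *
st();cmd((.5430,-.0099,.045),13.5)"
```

```text
t 14.18 p [ 0.5424 -0.0105  0.0452] yaw -76.54 F [-0.06  0.3  -0.29] M [0.126 0.03  0.028] w 0.0586 0.0 q6 2.75
xyz [-0.0008 -0.0015  0.0004] w [ 1.0000e-04 -0.0000e+00 -1.0004e+00]
```

Request:
move_arm --commands '[{"x": -0.001, "y": -0.002, "z": 0, "wx": 0, "wy": 0, "wz": 0, "grip": 0.78}, {"x": -0.001, "y": -0.002, "z": 0, "wx": 0, "wy": 0, "wz": -0.07, "grip": 0.78}, {"x": -0.001, "y": -0.002, "z": 0, "wx": 0, "wy": 0, "wz": -0.8, "grip": 0.78}, {"x": -0.001, "y": -0.002, "z": 0, "wx": 0, "wy": 0, "wz": -1, "grip": 0.78}, {"x": -0.001, "y": -0.002, "z": 0, "wx": 0, "wy": 0, "wz": -1, "grip": 0.78}, {"x": -0.001, "y": -0.002, "z": 0, "wx": 0, "wy": 0, "wz": -1, "grip": 0.78}, {"x": -0.001, "y": -0.002, "z": 0, "wx": 0, "wy": 0, "wz": -1, "grip": 0.78}, {"x": -0.001, "y": -0.002, "z": 0, "wx": 0, "wy": 0, "wz": -1, "grip": 0.78}, {"x": -0.001, "y": -0.002, "z": 0, "wx": 0, "wy": 0, "wz": -1, "grip": 0.78}, {"x": -0.001, "y": -0.002, "z": 0, "wx": 0, "wy": 0, "wz": -1, "grip": 0.78}]'

```text
t: 15.02
tool_pos: [0.5434, -0.0097, 0.0452]
orientation: [[0.976, -0.218, 0.0], [-0.218, -0.976, -0.0], [0.0, 0.0, -1.0]]
contact_force: [0.1, 0.5, 0.3]
width: 0.0719
grip_force: 0.0
```

```bash
python3 -c "
from h import *
st();cmd((.5432,-.0098,.045),13.5)"
```

```text
t 15.02 p [ 0.5434 -0.0097  0.0452] yaw -12.59 F [0.14 0.47 0.26] M [ 0.024 -0.018  0.031] w 0.0719 0.0 q6 1.63
xyz [-0.0003  0.0004  0.0004] w [ 1.000e-04 -1.000e-04 -2.899e-01]
```

Request:
move_arm --commands '[{"x": 0, "y": 0, "z": 0, "wx": 0, "wy": 0, "wz": -0.28, "grip": 0.7}, {"x": 0, "y": 0, "z": 0, "wx": 0, "wy": 0, "wz": -0.28, "grip": 0.7}, {"x": 0, "y": 0, "z": 0, "wx": 0, "wy": 0, "wz": -0.28, "grip": 0.6}, {"x": 0, "y": 0, "z": 0, "wx": 0, "wy": 0, "wz": -0.28, "grip": 0.55}, {"x": 0, "y": 0, "z": 0, "wx": 0, "wy": 0, "wz": -0.28, "grip": 0.55}]' --grip_force 6

```text
t: 15.43
tool_pos: [0.5433, -0.0097, 0.0452]
orientation: [[0.977, 0.215, 0.0], [0.215, -0.977, -0.0], [0.0, 0.0, -1.0]]
contact_force: [0.3, -0.0, 0.2]
width: 0.0516
grip_force: 0.0
```

Request:
move_arm --commands '[{"x": 0, "y": 0, "z": 0, "wx": 0, "wy": 0, "wz": 0, "grip": 0.35}, {"x": 0, "y": 0, "z": 0, "wx": 0, "wy": 0, "wz": 0, "grip": 0.35}, {"x": 0, "y": 0, "z": 0, "wx": 0, "wy": 0, "wz": 0, "grip": 0.35}, {"x": 0, "y": 0, "z": 0, "wx": 0, "wy": 0, "wz": 0, "grip": 0.35}]'

```text
t: 15.77
tool_pos: [0.5435, -0.0101, 0.0452]
orientation: [[0.977, 0.211, 0.0], [0.211, -0.977, -0.001], [0.0, 0.001, -1.0]]
contact_force: [1.3, -2.7, -1.4]
width: 0.04
grip_force: 6.0
```

```bash
python3 -c "
from h import *
st()"
```

```text
t 15.77 p [ 0.5435 -0.0101  0.0452] yaw 12.19 F [ 1.29 -2.69 -1.43] M [-0.468 -0.065  0.013] w 0.04 6.0 q6 1.2
```

Request:
move_arm --commands '[{"x": 0, "y": 0, "z": 0, "wx": 0, "wy": 0, "wz": 0, "grip": 0.35}, {"x": 0, "y": 0, "z": 0, "wx": 0, "wy": 0, "wz": 0.07, "grip": 0.35}, {"x": 0, "y": 0, "z": 0, "wx": 0, "wy": 0, "wz": 0.14, "grip": 0.35}, {"x": 0, "y": 0, "z": 0, "wx": 0, "wy": 0, "wz": 0.21, "grip": 0.35}, {"x": 0, "y": 0, "z": 0, "wx": 0, "wy": 0, "wz": 0.28, "grip": 0.35}, {"x": 0, "y": 0, "z": 0, "wx": 0, "wy": 0, "wz": 0.28, "grip": 0.35}, {"x": 0, "y": 0, "z": 0, "wx": 0, "wy": 0, "wz": 0.28, "grip": 0.35}]' --grip_force 15

```text
t: 16.35
tool_pos: [0.5435, -0.0101, 0.0452]
orientation: [[0.975, -0.221, 0.0], [-0.221, -0.975, -0.001], [0.001, 0.0, -1.0]]
contact_force: [1.8, -4.4, -0.9]
width: 0.04
grip_force: 15.0
```

```bash
python3 -c "
from h import *
st()"
```

```text
t 16.35 p [ 0.5435 -0.0101  0.0452] yaw -12.78 F [ 1.8  -4.38 -0.91] M [-0.682 -0.151 -0.083] w 0.04 15.0 q6 1.64
```

Request:
move_arm --commands '[{"x": 0, "y": 0, "z": 0, "wx": 0, "wy": 0, "wz": 0.07, "grip": 0.35}, {"x": 0, "y": 0, "z": 0, "wx": 0, "wy": 0, "wz": 0.14, "grip": 0.35}, {"x": 0, "y": 0, "z": 0, "wx": 0, "wy": 0, "wz": 0.21, "grip": 0.35}, {"x": 0, "y": 0, "z": 0, "wx": 0, "wy": 0, "wz": 0.28, "grip": 0.35}, {"x": 0, "y": 0, "z": 0, "wx": 0, "wy": 0, "wz": 0.35, "grip": 0.35}, {"x": 0, "y": 0, "z": 0, "wx": 0, "wy": 0, "wz": 0.4, "grip": 0.35}, {"x": 0, "y": 0, "z": 0, "wx": 0, "wy": 0, "wz": 0.4, "grip": 0.35}, {"x": 0, "y": 0, "z": 0, "wx": 0, "wy": 0, "wz": 0.4, "grip": 0.35}]'

```text
t: 17.02
tool_pos: [0.5435, -0.01, 0.0453]
orientation: [[0.66, -0.751, 0.001], [-0.751, -0.66, -0.0], [0.001, -0.0, -1.0]]
contact_force: [0.5, -5.8, -0.4]
width: 0.0401
grip_force: 15.0
```

```bash
python3 -c "
from h import *
st()"
```

```text
t 17.02 p [ 0.5435 -0.01    0.0453] yaw -48.69 F [ 0.49 -5.77 -0.44] M [-0.728 -0.14  -0.096] w 0.0401 14.99 q6 2.26
```

The total is about 136°. I release, rise and close the fingers to feel the new free height and stiffness.

Request:
move_arm --commands '[{"x": 0, "y": 0, "z": 0, "wx": 0, "wy": 0, "wz": 0, "grip": 0.6}, {"x": 0, "y": 0, "z": 0, "wx": 0, "wy": 0, "wz": 0, "grip": 0.6}, {"x": 0, "y": 0, "z": 0, "wx": 0, "wy": 0, "wz": 0, "grip": 0.6}, {"x": 0, "y": 0, "z": -0.03, "wx": 0, "wy": 0, "wz": 0, "grip": 0.6}, {"x": 0, "y": 0, "z": -0.07, "wx": 0, "wy": 0, "wz": 0, "grip": 0}, {"x": 0, "y": 0, "z": -0.07, "wx": 0, "wy": 0, "wz": -0.07, "grip": 0}, {"x": 0, "y": 0, "z": -0.07, "wx": 0, "wy": 0, "wz": -0.15, "grip": 0}, {"x": 0, "y": 0, "z": -0.07, "wx": 0, "wy": 0, "wz": -0.22, "grip": 0}, {"x": 0, "y": 0, "z": -0.07, "wx": 0, "wy": 0, "wz": -0.3, "grip": 0}, {"x": 0, "y": 0, "z": -0.07, "wx": 0, "wy": 0, "wz": -0.3, "grip": 0}]'

```text
t: 17.85
tool_pos: [0.543, -0.0092, 0.0802]
orientation: [[0.93, -0.368, -0.0], [-0.368, -0.93, 0.0], [-0.0, -0.0, -1.0]]
contact_force: [0.3, -0.3, -0.6]
width: 0.0193
grip_force: 0.0
```

Request:
move_arm --commands '[{"x": 0, "y": 0, "z": 0, "wx": 0, "wy": 0, "wz": -0.07, "grip": 0}, {"x": 0, "y": 0, "z": 0, "wx": 0, "wy": 0, "wz": -0.14, "grip": 0}, {"x": 0, "y": 0, "z": 0, "wx": 0, "wy": 0, "wz": -0.21, "grip": 0}, {"x": 0, "y": 0, "z": 0, "wx": 0, "wy": 0, "wz": -0.24, "grip": 0}, {"x": 0, "y": 0, "z": 0, "wx": 0, "wy": 0, "wz": -0.24, "grip": 0}, {"x": 0, "y": 0, "z": 0, "wx": 0, "wy": 0, "wz": -0.24, "grip": 0}]'

```text
t: 18.35
tool_pos: [0.5431, -0.0095, 0.0801]
orientation: [[1.0, -0.01, -0.0], [-0.01, -1.0, 0.0], [-0.0, -0.0, -1.0]]
contact_force: [-0.8, -0.1, -0.5]
width: 0.0005
grip_force: 0.0
```

```bash
python3 -c "
from h import *
st();cmd((.5434,-.0104,.0670),0)"
```

```text
t 18.35 p [ 0.5431 -0.0095  0.0801] yaw -0.56 F [-0.83 -0.06 -0.5 ] M [ 0.043  0.033 -0.007] w 0.0005 0.0 q6 1.42
xyz [0.0005 0.0018 0.0262] w [-0.0001  0.0002 -0.0062]
```

Request:
move_arm --commands '[{"x": 0, "y": 0, "z": 0.02, "wx": 0, "wy": 0, "wz": 0, "grip": 0}, {"x": 0, "y": 0, "z": 0.026, "wx": 0, "wy": 0, "wz": 0, "grip": 0}, {"x": 0, "y": 0, "z": 0.026, "wx": 0, "wy": 0, "wz": 0, "grip": 0}, {"x": 0, "y": 0, "z": 0.026, "wx": 0, "wy": 0, "wz": 0, "grip": 0}]'

```text
t: 18.68
tool_pos: [0.5429, -0.0097, 0.0666]
orientation: [[1.0, -0.007, -0.001], [-0.007, -1.0, 0.0], [-0.001, -0.0, -1.0]]
contact_force: [-1.2, 0.0, -0.4]
width: 0.0004
grip_force: 0.0
```

Request:
move_arm --commands '[{"x": 0, "y": 0, "z": 0.001, "wx": 0, "wy": 0, "wz": 0, "grip": 0}, {"x": 0, "y": 0, "z": 0.001, "wx": 0, "wy": 0, "wz": 0, "grip": 0}, {"x": 0, "y": 0, "z": 0.001, "wx": 0, "wy": 0, "wz": 0, "grip": 0}]'

```text
t: 18.93
tool_pos: [0.5434, -0.0097, 0.0668]
orientation: [[1.0, -0.006, 0.0], [-0.006, -1.0, -0.0], [0.0, 0.0, -1.0]]
contact_force: [-1.4, 0.4, -0.1]
width: 0.0005
grip_force: 0.0
```

Request:
move_arm --commands '[{"x": 0, "y": 0, "z": 0.001, "wx": 0, "wy": 0, "wz": 0, "grip": 0}, {"x": 0, "y": 0, "z": 0.001, "wx": 0, "wy": 0, "wz": 0, "grip": 0}, {"x": 0, "y": 0, "z": 0.001, "wx": 0, "wy": 0, "wz": 0, "grip": 0}]'

```text
t: 19.18
tool_pos: [0.5433, -0.0097, 0.0662]
orientation: [[1.0, -0.006, 0.0], [-0.006, -1.0, -0.0], [0.0, 0.0, -1.0]]
contact_force: [-0.7, -0.1, -0.5]
width: 0.0005
grip_force: 0.0
```

Request:
move_arm --commands '[{"x": 0, "y": 0, "z": 0.001, "wx": 0, "wy": 0, "wz": 0, "grip": 0}, {"x": 0, "y": 0, "z": 0.001, "wx": 0, "wy": 0, "wz": 0, "grip": 0}, {"x": 0, "y": 0, "z": 0.001, "wx": 0, "wy": 0, "wz": 0, "grip": 0}]'

```text
t: 19.43
tool_pos: [0.5432, -0.0097, 0.0656]
orientation: [[1.0, -0.006, -0.0], [-0.006, -1.0, -0.0], [-0.0, 0.0, -1.0]]
contact_force: [0.5, -0.8, 0.3]
width: 0.0006
grip_force: 0.0
```

Request:
move_arm --commands '[{"x": 0, "y": 0, "z": 0.001, "wx": 0, "wy": 0, "wz": 0, "grip": 0}, {"x": 0, "y": 0, "z": 0.001, "wx": 0, "wy": 0, "wz": 0, "grip": 0}, {"x": 0, "y": 0, "z": 0.001, "wx": 0, "wy": 0, "wz": 0, "grip": 0}]'

```text
t: 19.68
tool_pos: [0.5433, -0.0097, 0.0651]
orientation: [[1.0, -0.006, -0.0], [-0.006, -1.0, -0.0], [-0.0, 0.0, -1.0]]
contact_force: [0.0, -0.6, -0.6]
width: 0.0006
grip_force: 0.0
```

Request:
move_arm --commands '[{"x": 0, "y": 0, "z": 0.001, "wx": 0, "wy": 0, "wz": 0, "grip": 0}, {"x": 0, "y": 0, "z": 0.001, "wx": 0, "wy": 0, "wz": 0, "grip": 0}, {"x": 0, "y": 0, "z": 0.001, "wx": 0, "wy": 0, "wz": 0, "grip": 0}]'

```text
t: 19.93
tool_pos: [0.5433, -0.0097, 0.0647]
orientation: [[1.0, -0.006, 0.0], [-0.006, -1.0, -0.0], [0.0, 0.0, -1.0]]
contact_force: [-1.5, 0.7, 0.5]
width: 0.0005
grip_force: 0.3
```

Request:
move_arm --commands '[{"x": 0, "y": 0, "z": 0.001, "wx": 0, "wy": 0, "wz": 0, "grip": 0}, {"x": 0, "y": 0, "z": 0.001, "wx": 0, "wy": 0, "wz": 0, "grip": 0}, {"x": 0, "y": 0, "z": 0.001, "wx": 0, "wy": 0, "wz": 0, "grip": 0}]'

```text
t: 20.18
tool_pos: [0.5434, -0.0097, 0.0645]
orientation: [[1.0, -0.006, 0.0], [-0.006, -1.0, -0.0], [0.0, 0.0, -1.0]]
contact_force: [-1.6, 0.7, 4.3]
width: 0.0003
grip_force: 2.3
```

Request:
move_arm --commands '[{"x": 0, "y": 0, "z": 0.001, "wx": 0, "wy": 0, "wz": 0, "grip": 0}, {"x": 0, "y": 0, "z": 0.001, "wx": 0, "wy": 0, "wz": 0, "grip": 0}, {"x": 0, "y": 0, "z": 0.001, "wx": 0, "wy": 0, "wz": 0, "grip": 0}]'

```text
t: 20.43
tool_pos: [0.5434, -0.0097, 0.0643]
orientation: [[1.0, -0.006, 0.001], [-0.006, -1.0, -0.0], [0.001, 0.0, -1.0]]
contact_force: [-2.7, 0.5, 8.7]
width: 0.0004
grip_force: 3.9
```

Request:
move_arm --commands '[{"x": 0, "y": 0, "z": 0.001, "wx": 0, "wy": 0, "wz": 0, "grip": 0}, {"x": 0, "y": 0, "z": 0.001, "wx": 0, "wy": 0, "wz": 0, "grip": 0}, {"x": 0, "y": 0, "z": 0.001, "wx": 0, "wy": 0, "wz": 0, "grip": 0}]'

```text
t: 20.68
tool_pos: [0.5434, -0.0096, 0.0642]
orientation: [[1.0, -0.006, 0.001], [-0.006, -1.0, -0.0], [0.001, 0.0, -1.0]]
contact_force: [-3.5, 0.7, 10.5]
width: 0.0005
grip_force: 5.3
```

Request:
move_arm --commands '[{"x": 0, "y": 0, "z": 0.001, "wx": 0, "wy": 0, "wz": 0, "grip": 0}, {"x": 0, "y": 0, "z": 0.001, "wx": 0, "wy": 0, "wz": 0, "grip": 0}, {"x": 0, "y": 0, "z": 0.001, "wx": 0, "wy": 0, "wz": 0, "grip": 0}]'

```text
t: 20.93
tool_pos: [0.5434, -0.0096, 0.064]
orientation: [[1.0, -0.006, 0.001], [-0.006, -1.0, -0.0], [0.001, 0.0, -1.0]]
contact_force: [-4.0, 1.5, 12.4]
width: 0.0004
grip_force: 6.7
```

Request:
move_arm --commands '[{"x": 0, "y": 0, "z": -0.02, "wx": 0, "wy": 0, "wz": 0, "grip": 0}, {"x": 0, "y": 0, "z": -0.05, "wx": 0, "wy": 0, "wz": 0, "grip": 0}, {"x": 0, "y": 0, "z": -0.08, "wx": 0, "wy": 0, "wz": 0, "grip": 0}, {"x": 0, "y": 0, "z": -0.08, "wx": 0, "wy": 0, "wz": 0, "grip": 0}]'

```text
t: 21.27
tool_pos: [0.545, -0.01, 0.1054]
orientation: [[1.0, -0.006, 0.005], [-0.006, -1.0, -0.001], [0.005, 0.001, -1.0]]
contact_force: [0.4, 0.2, 1.3]
width: 0.0006
grip_force: 0.0
```

```bash
python3 -c "
from h import *
st();cmd((.5464,-.1396,.0670),0)"
```

```text
t 21.27 p [ 0.545  -0.01    0.1054] yaw -0.34 F [0.38 0.17 1.3 ] M [ 0.014 -0.018  0.029] w 0.0006 0.0 q6 1.42
xyz [0.0039 0.2591 0.077 ] w [ 0.0006 -0.0032 -0.0038]
```

The free height has hardly risen (δ about 0.2 mm), so the foot seems to have come down less than the turn suggests. I back off and check the wing's angle.

Request:
move_arm --commands '[{"x": -0.1, "y": -0.15, "z": -0.02, "wx": 0, "wy": 0, "wz": 0, "grip": 0.5}, {"x": -0.2, "y": -0.3, "z": -0.02, "wx": 0, "wy": 0, "wz": 0, "grip": 0.5}, {"x": -0.2, "y": -0.3, "z": -0.02, "wx": 0, "wy": 0, "wz": 0, "grip": 0.5}, {"x": -0.2, "y": -0.3, "z": -0.02, "wx": 0, "wy": 0, "wz": 0, "grip": 0.5}, {"x": -0.2, "y": -0.3, "z": -0.02, "wx": 0, "wy": 0, "wz": 0, "grip": 0.5}]'

```text
t: 21.68
tool_pos: [0.4405, 0.1439, 0.1121]
orientation: [[1.0, -0.004, -0.003], [-0.004, -1.0, 0.001], [-0.003, -0.001, -1.0]]
contact_force: [-0.1, 0.1, 0.6]
width: 0.0292
grip_force: 0.0
```

```bash
python3 -c "
from h import *
st();cmd((.543,-.0099,.09),0)
t=get_image('top'); s=get_image('side')
a=cv2.resize(t['pixels'][185:255,260:340],None,fx=5,fy=5,interpolation=cv2.INTER_CUBIC)
b=cv2.resize(s['pixels'][165:235,215:295],None,fx=5,fy=5,interpolation=cv2.INTER_CUBIC)
b=cv2.resize(s['pixels'][175:245,265:345],None,fx=5,fy=5,interpolation=cv2.INTER_CUBIC)
cv2.imwrite('pics/c6.png',np.hstack([a,b])[:,:,::-1])"
```

```text
t 21.68 p [0.4405 0.1439 0.1121] yaw -0.22 F [-0.08  0.08  0.57] M [0.01  0.018 0.044] w 0.0292 0.0 q6 1.72
xyz [0.2064 0.3068 0.0435] w [-0.0003  0.0019 -0.0024]
```

View pics/c6.png

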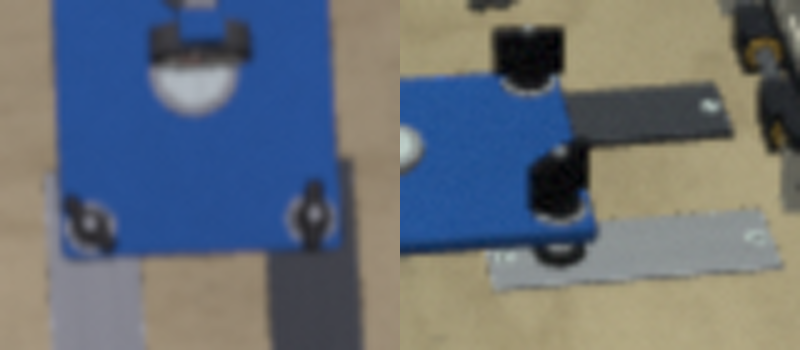

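The wing lies at about +41° (≡ −139°), from (68,200) to (112,250), so the knob turned as commanded. The stand's tilt biased the first gap reading, and δ is about 0.3 mm. I check that the stand has not shifted, then add about 20°.

```bash
python3 -c "
from h import *
t=get_image('top')
def f(px):
    hsv=cv2.cvtColor(px,cv2.COLOR_RGB2HSV).astype(int); m=((hsv[...,0]>100)&(hsv[...,0]<125)&(hsv[...,1]>170)&(hsv[...,2]>60)).astype(np.uint8)
    z=np.zeros_like(m); z[150:250,260:340]=m[150:250,260:340]
    c=max(cv2.findContours(z,0,1)[0],key=cv2.contourArea); print(cv2.minAreaRect(c),cv2.boundingRect(c))
    for r in (180,200,220,230,234):
        k=np.where(z[r])[0]; print(r,k.min(),k.max(),end=';')
    for q in (277,290,300,310,320): print(q,np.where(z[:,q])[0].max(),end=';')
    print()
f(cv2.imread('pics/top0.png')[:,:,::-1].copy()); f(t['pixels'])
st();cmd((.543,-.0099,.10),-49)"
```

```text
((298.8258056640625, 198.84164428710938), (70.06346893310547, 54.08157730102539), 87.27368927001953) (271, 164, 57, 71)
180 271 323;200 272 325;220 273 326;230 285 316;234 283 289;277 222;290 233;300 233;310 232;320 221;
((298.2169494628906, 198.90460205078125), (70.1695785522461, 53.47309875488281), 86.8201675415039) (271, 164, 56, 71)
180 271 323;200 272 324;220 273 326;230 284 315;234 283 299;277 223;290 234;300 233;310 233;320 222;
t 21.83 p [0.4438 0.1416 0.1124] yaw -0.19 F [ 0.72 -0.41  0.3 ] M [ 0.055  0.076 -0.009] w 0.0409 0.0 q6 1.72
xyz [0.1995 0.3024 0.025 ] w [ 2.000e-04 -1.000e-04  5.423e-01]
```

Request:
move_arm --commands '[{"x": 0.1, "y": 0.15, "z": 0.02, "wx": 0, "wy": 0, "wz": 0.07, "grip": 0.65}, {"x": 0.2, "y": 0.302, "z": 0.02, "wx": 0, "wy": 0, "wz": 0.54, "grip": 0.65}, {"x": 0.2, "y": 0.302, "z": 0.02, "wx": 0, "wy": 0, "wz": 0.54, "grip": 0.65}, {"x": 0.2, "y": 0.302, "z": 0.02, "wx": 0, "wy": 0, "wz": 0.54, "grip": 0.65}, {"x": 0.2, "y": 0.302, "z": 0.02, "wx": 0, "wy": 0, "wz": 0.54, "grip": 0.65}, {"x": 0.2, "y": 0.302, "z": 0.02, "wx": 0, "wy": 0, "wz": 0.54, "grip": 0.65}, {"x": 0.2, "y": 0.302, "z": 0.02, "wx": 0, "wy": 0, "wz": 0.54, "grip": 0.65}, {"x": 0.2, "y": 0.302, "z": 0.02, "wx": 0, "wy": 0, "wz": 0.54, "grip": 0.65}, {"x": 0.2, "y": 0.302, "z": 0.02, "wx": 0, "wy": 0, "wz": 0.54, "grip": 0.65}, {"x": 0.2, "y": 0.302, "z": 0.02, "wx": 0, "wy": 0, "wz": 0.54, "grip": 0.65}]'

```text
t: 22.67
tool_pos: [0.5434, -0.0114, 0.1024]
orientation: [[0.659, -0.752, -0.0], [-0.752, -0.659, -0.0], [0.0, 0.0, -1.0]]
contact_force: [0.5, -0.7, 0.2]
width: 0.0598
grip_force: 0.0
```

```bash
python3 -c "
from h import *
st();cmd((.5433,-.0099,.045),-48.7)"
```

```text
t 22.67 p [ 0.5434 -0.0114  0.1024] yaw -48.8 F [ 0.53 -0.71  0.24] M [ 0.092  0.05  -0.041] w 0.0598 0.0 q6 2.26
xyz [-0.0024 -0.0018  0.1149] w [ 0.0001 -0.0001 -0.0011]
```

Request:
move_arm --commands '[{"x": -0.002, "y": -0.002, "z": 0.06, "wx": 0, "wy": 0, "wz": 0, "grip": 0.65}, {"x": -0.002, "y": -0.002, "z": 0.115, "wx": 0, "wy": 0, "wz": 0, "grip": 0.65}, {"x": -0.002, "y": -0.002, "z": 0.115, "wx": 0, "wy": 0, "wz": 0, "grip": 0.65}, {"x": -0.002, "y": -0.002, "z": 0.115, "wx": 0, "wy": 0, "wz": 0, "grip": 0.35}, {"x": -0.002, "y": -0.002, "z": 0.115, "wx": 0, "wy": 0, "wz": 0, "grip": 0.35}, {"x": -0.002, "y": -0.002, "z": 0.115, "wx": 0, "wy": 0, "wz": 0, "grip": 0.35}, {"x": -0.002, "y": -0.002, "z": 0.115, "wx": 0, "wy": 0, "wz": 0, "grip": 0.35}, {"x": -0.002, "y": -0.002, "z": 0.115, "wx": 0, "wy": 0, "wz": 0, "grip": 0.35}, {"x": -0.002, "y": -0.002, "z": 0.115, "wx": 0, "wy": 0, "wz": 0, "grip": 0.35}]' --grip_force 12

```text
t: 23.42
tool_pos: [0.5439, -0.0096, 0.0465]
orientation: [[0.657, -0.754, 0.002], [-0.754, -0.657, -0.001], [0.002, -0.001, -1.0]]
contact_force: [-2.7, -1.3, 6.8]
width: 0.0398
grip_force: 12.0
```

```bash
python3 -c "
from h import *
st()"
```

```text
t 23.42 p [ 0.5439 -0.0096  0.0465] yaw -48.93 F [-2.66 -1.3   6.81] M [-0.277  0.371  0.061] w 0.0398 12.0 q6 2.27
```

Request:
move_arm --commands '[{"x": 0, "y": 0, "z": -0.002, "wx": 0, "wy": 0, "wz": 0.03, "grip": 0.35}, {"x": 0, "y": 0, "z": -0.002, "wx": 0, "wy": 0, "wz": 0.08, "grip": 0.35}, {"x": 0, "y": 0, "z": -0.002, "wx": 0, "wy": 0, "wz": 0.14, "grip": 0.35}, {"x": 0, "y": 0, "z": -0.002, "wx": 0, "wy": 0, "wz": 0.2, "grip": 0.35}, {"x": 0, "y": 0, "z": -0.002, "wx": 0, "wy": 0, "wz": 0.2, "grip": 0.35}, {"x": 0, "y": 0, "z": -0.002, "wx": 0, "wy": 0, "wz": 0.2, "grip": 0.35}]'

```text
t: 23.92
tool_pos: [0.5439, -0.0097, 0.0469]
orientation: [[0.394, -0.919, 0.002], [-0.919, -0.394, -0.001], [0.001, -0.001, -1.0]]
contact_force: [-0.8, -2.9, 4.6]
width: 0.0396
grip_force: 12.0
```

```bash
python3 -c "
from h import *
st()"
```

```text
t 23.92 p [ 0.5439 -0.0097  0.0469] yaw -66.79 F [-0.78 -2.92  4.55] M [-0.367  0.112 -0.095] w 0.0396 12.0 q6 2.58
```

Request:
move_arm --commands '[{"x": 0, "y": 0, "z": 0, "wx": 0, "wy": 0, "wz": 0, "grip": 0.6}, {"x": 0, "y": 0, "z": 0, "wx": 0, "wy": 0, "wz": 0, "grip": 0.6}, {"x": 0, "y": 0, "z": 0, "wx": 0, "wy": 0, "wz": 0, "grip": 0.6}, {"x": 0, "y": 0, "z": -0.03, "wx": 0, "wy": 0, "wz": 0, "grip": 0.6}, {"x": 0, "y": 0, "z": -0.07, "wx": 0, "wy": 0, "wz": 0, "grip": 0}, {"x": 0, "y": 0, "z": -0.07, "wx": 0, "wy": 0, "wz": -0.07, "grip": 0}, {"x": 0, "y": 0, "z": -0.07, "wx": 0, "wy": 0, "wz": -0.15, "grip": 0}, {"x": 0, "y": 0, "z": -0.07, "wx": 0, "wy": 0, "wz": -0.22, "grip": 0}, {"x": 0, "y": 0, "z": -0.07, "wx": 0, "wy": 0, "wz": -0.3, "grip": 0}, {"x": 0, "y": 0, "z": -0.07, "wx": 0, "wy": 0, "wz": -0.37, "grip": 0}]'

```text
t: 24.75
tool_pos: [0.5432, -0.009, 0.081]
orientation: [[0.836, -0.548, -0.0], [-0.548, -0.836, 0.0], [-0.0, -0.0, -1.0]]
contact_force: [0.4, 0.3, -0.3]
width: 0.0196
grip_force: 0.0
```

Request:
move_arm --commands '[{"x": 0, "y": 0, "z": 0, "wx": 0, "wy": 0, "wz": -0.07, "grip": 0}, {"x": 0, "y": 0, "z": 0, "wx": 0, "wy": 0, "wz": -0.14, "grip": 0}, {"x": 0, "y": 0, "z": 0, "wx": 0, "wy": 0, "wz": -0.21, "grip": 0}, {"x": 0, "y": 0, "z": 0, "wx": 0, "wy": 0, "wz": -0.28, "grip": 0}, {"x": 0, "y": 0, "z": 0, "wx": 0, "wy": 0, "wz": -0.35, "grip": 0}, {"x": 0, "y": 0, "z": 0, "wx": 0, "wy": 0, "wz": -0.38, "grip": 0}, {"x": 0, "y": 0, "z": 0, "wx": 0, "wy": 0, "wz": -0.38, "grip": 0}, {"x": 0, "y": 0, "z": 0, "wx": 0, "wy": 0, "wz": -0.38, "grip": 0}]'

```text
t: 25.42
tool_pos: [0.5433, -0.0091, 0.081]
orientation: [[1.0, 0.009, -0.0], [0.009, -1.0, 0.0], [-0.0, -0.0, -1.0]]
contact_force: [-0.6, -0.1, 0.2]
width: 0.0005
grip_force: 0.0
```

```bash
python3 -c "
from h import *
st();cmd((.5433,-.0098,.0670),0)"
```

```text
t 25.42 p [ 0.5433 -0.0091  0.081 ] yaw 0.49 F [-0.57 -0.08  0.22] M [0.033 0.044 0.018] w 0.0005 0.0 q6 1.4
xyz [0.0001 0.0014 0.028 ] w [-0.0001  0.0002  0.0055]
```

Request:
move_arm --commands '[{"x": 0, "y": 0.001, "z": 0.02, "wx": 0, "wy": 0, "wz": 0, "grip": 0}, {"x": 0, "y": 0.001, "z": 0.029, "wx": 0, "wy": 0, "wz": 0, "grip": 0}, {"x": 0, "y": 0.001, "z": 0.029, "wx": 0, "wy": 0, "wz": 0, "grip": 0}, {"x": 0, "y": 0.001, "z": 0.029, "wx": 0, "wy": 0, "wz": 0, "grip": 0}, {"x": 0, "y": 0.001, "z": 0.029, "wx": 0, "wy": 0, "wz": 0, "grip": 0}]'

```text
t: 25.83
tool_pos: [0.5432, -0.0098, 0.0665]
orientation: [[1.0, 0.009, -0.001], [0.009, -1.0, 0.0], [-0.001, -0.0, -1.0]]
contact_force: [0.8, -0.1, -0.0]
width: 0.0001
grip_force: 0.0
```

Request:
move_arm --commands '[{"x": 0, "y": 0, "z": 0.001, "wx": 0, "wy": 0, "wz": 0, "grip": 0}, {"x": 0, "y": 0, "z": 0.001, "wx": 0, "wy": 0, "wz": 0, "grip": 0}, {"x": 0, "y": 0, "z": 0.001, "wx": 0, "wy": 0, "wz": 0, "grip": 0}]'

```text
t: 26.08
tool_pos: [0.5434, -0.0098, 0.0663]
orientation: [[1.0, 0.01, 0.0], [0.01, -1.0, -0.0], [0.0, 0.0, -1.0]]
contact_force: [-0.3, 0.1, 1.0]
width: 0.0005
grip_force: 0.0
```

Request:
move_arm --commands '[{"x": 0, "y": 0, "z": 0.001, "wx": 0, "wy": 0, "wz": 0, "grip": 0}, {"x": 0, "y": 0, "z": 0.001, "wx": 0, "wy": 0, "wz": 0, "grip": 0}, {"x": 0, "y": 0, "z": 0.001, "wx": 0, "wy": 0, "wz": 0, "grip": 0}]'

```text
t: 26.33
tool_pos: [0.5434, -0.0098, 0.0657]
orientation: [[1.0, 0.01, 0.0], [0.01, -1.0, -0.0], [0.0, 0.0, -1.0]]
contact_force: [0.1, 0.3, 0.4]
width: 0.0003
grip_force: 0.0
```

Request:
move_arm --commands '[{"x": 0, "y": 0, "z": 0.001, "wx": 0, "wy": 0, "wz": 0, "grip": 0}, {"x": 0, "y": 0, "z": 0.001, "wx": 0, "wy": 0, "wz": 0, "grip": 0}, {"x": 0, "y": 0, "z": 0.001, "wx": 0, "wy": 0, "wz": 0, "grip": 0}]'

```text
t: 26.58
tool_pos: [0.5433, -0.0098, 0.0651]
orientation: [[1.0, 0.01, -0.0], [0.01, -1.0, -0.0], [-0.0, 0.0, -1.0]]
contact_force: [-0.5, -0.0, 0.7]
width: 0.0005
grip_force: 0.0
```

Request:
move_arm --commands '[{"x": 0, "y": 0, "z": 0.001, "wx": 0, "wy": 0, "wz": 0, "grip": 0}, {"x": 0, "y": 0, "z": 0.001, "wx": 0, "wy": 0, "wz": 0, "grip": 0}, {"x": 0, "y": 0, "z": 0.001, "wx": 0, "wy": 0, "wz": 0, "grip": 0}]'

```text
t: 26.83
tool_pos: [0.5434, -0.0098, 0.0649]
orientation: [[1.0, 0.01, 0.0], [0.01, -1.0, -0.0], [0.0, 0.0, -1.0]]
contact_force: [-0.4, 0.5, 2.8]
width: 0.0006
grip_force: 1.4
```

Request:
move_arm --commands '[{"x": 0, "y": 0, "z": 0.001, "wx": 0, "wy": 0, "wz": 0, "grip": 0}, {"x": 0, "y": 0, "z": 0.001, "wx": 0, "wy": 0, "wz": 0, "grip": 0}, {"x": 0, "y": 0, "z": 0.001, "wx": 0, "wy": 0, "wz": 0, "grip": 0}]'

```text
t: 27.08
tool_pos: [0.5434, -0.0097, 0.0647]
orientation: [[1.0, 0.01, 0.0], [0.01, -1.0, -0.0], [0.0, 0.0, -1.0]]
contact_force: [-2.3, 1.1, 5.5]
width: 0.0007
grip_force: 3.1
```

Request:
move_arm --commands '[{"x": 0, "y": 0, "z": 0.001, "wx": 0, "wy": 0, "wz": 0, "grip": 0}, {"x": 0, "y": 0, "z": 0.001, "wx": 0, "wy": 0, "wz": 0, "grip": 0}, {"x": 0, "y": 0, "z": 0.001, "wx": 0, "wy": 0, "wz": 0, "grip": 0}]'

```text
t: 27.33
tool_pos: [0.5435, -0.0098, 0.0645]
orientation: [[1.0, 0.01, 0.001], [0.01, -1.0, -0.0], [0.001, 0.0, -1.0]]
contact_force: [-3.2, 1.9, 8.4]
width: 0.0003
grip_force: 4.6
```

The foot is stiff at once on the left and its free height rose by about 0.3 mm as expected. Now the same feel on the right knob, to be sure it has not been unloaded.

Request:
move_arm --commands '[{"x": 0, "y": 0, "z": -0.02, "wx": 0, "wy": 0, "wz": 0, "grip": 0}, {"x": 0, "y": 0, "z": -0.06, "wx": 0, "wy": 0, "wz": 0, "grip": 0}, {"x": 0.006, "y": 0.08, "z": -0.06, "wx": 0, "wy": 0, "wz": 0, "grip": 0}, {"x": 0.006, "y": 0.16, "z": -0.06, "wx": 0, "wy": 0, "wz": 0, "grip": 0}, {"x": 0.006, "y": 0.24, "z": -0.06, "wx": 0, "wy": 0, "wz": 0, "grip": 0}, {"x": 0.006, "y": 0.26, "z": -0.06, "wx": 0, "wy": 0, "wz": 0, "grip": 0}, {"x": 0.006, "y": 0.26, "z": -0.06, "wx": 0, "wy": 0, "wz": 0, "grip": 0}, {"x": 0.006, "y": 0.26, "z": -0.06, "wx": 0, "wy": 0, "wz": 0, "grip": 0}, {"x": 0.006, "y": 0.26, "z": -0.06, "wx": 0, "wy": 0, "wz": 0, "grip": 0}]'

```text
t: 28.08
tool_pos: [0.5474, -0.1386, 0.0936]
orientation: [[1.0, 0.01, -0.001], [0.01, -1.0, 0.001], [-0.001, -0.001, -1.0]]
contact_force: [-0.6, -0.4, -0.1]
width: 0.0006
grip_force: 0.0
```

```bash
python3 -c "
from h import *
st();cmd((.5462,-.1398,.070),0)"
```

```text
t 28.08 p [ 0.5474 -0.1386  0.0936] yaw 0.58 F [-0.61 -0.41 -0.07] M [-0.027  0.04   0.008] w 0.0006 0.0 q6 1.18
xyz [-0.0025  0.0023  0.0473] w [-0.0004  0.0003  0.0065]
```

Request:
move_arm --commands '[{"x": -0.002, "y": 0.002, "z": 0.02, "wx": 0, "wy": 0, "wz": 0, "grip": 0}, {"x": -0.002, "y": 0.002, "z": 0.042, "wx": 0, "wy": 0, "wz": 0, "grip": 0}, {"x": -0.002, "y": 0.002, "z": 0.042, "wx": 0, "wy": 0, "wz": 0, "grip": 0}, {"x": -0.002, "y": 0.002, "z": 0.042, "wx": 0, "wy": 0, "wz": 0, "grip": 0}]'

```text
t: 28.42
tool_pos: [0.5459, -0.1397, 0.0714]
orientation: [[1.0, 0.011, -0.003], [0.011, -1.0, 0.001], [-0.003, -0.001, -1.0]]
contact_force: [-0.3, -0.7, 0.6]
width: 0.0002
grip_force: 0.0
```

Request:
move_arm --commands '[{"x": 0, "y": 0, "z": 0.002, "wx": 0, "wy": 0, "wz": 0, "grip": 0}, {"x": 0, "y": 0, "z": 0.002, "wx": 0, "wy": 0, "wz": 0, "grip": 0}, {"x": 0, "y": 0, "z": 0.002, "wx": 0, "wy": 0, "wz": 0, "grip": 0}]'

```text
t: 28.67
tool_pos: [0.5468, -0.1407, 0.0719]
orientation: [[1.0, 0.01, 0.0], [0.01, -1.0, -0.0], [0.0, 0.0, -1.0]]
contact_force: [0.8, 0.7, 0.4]
width: 0.0004
grip_force: 0.0
```

Request:
move_arm --commands '[{"x": 0, "y": 0, "z": 0.002, "wx": 0, "wy": 0, "wz": 0, "grip": 0}, {"x": 0, "y": 0, "z": 0.002, "wx": 0, "wy": 0, "wz": 0, "grip": 0}, {"x": 0, "y": 0, "z": 0.002, "wx": 0, "wy": 0, "wz": 0, "grip": 0}]'

```text
t: 28.92
tool_pos: [0.5467, -0.1408, 0.0708]
orientation: [[1.0, 0.01, 0.0], [0.01, -1.0, -0.0], [0.0, 0.0, -1.0]]
contact_force: [-0.2, 0.3, 0.3]
width: 0.0004
grip_force: 0.0
```

Request:
move_arm --commands '[{"x": 0, "y": 0, "z": 0.001, "wx": 0, "wy": 0, "wz": 0, "grip": 0}, {"x": 0, "y": 0, "z": 0.001, "wx": 0, "wy": 0, "wz": 0, "grip": 0}, {"x": 0, "y": 0, "z": 0.001, "wx": 0, "wy": 0, "wz": 0, "grip": 0}]'

```text
t: 29.17
tool_pos: [0.5466, -0.1408, 0.0702]
orientation: [[1.0, 0.01, 0.0], [0.01, -1.0, -0.0], [0.0, 0.0, -1.0]]
contact_force: [-1.1, -1.0, 0.5]
width: 0.0004
grip_force: 0.0
```

Request:
move_arm --commands '[{"x": 0, "y": 0, "z": 0.001, "wx": 0, "wy": 0, "wz": 0, "grip": 0}, {"x": 0, "y": 0, "z": 0.001, "wx": 0, "wy": 0, "wz": 0, "grip": 0}, {"x": 0, "y": 0, "z": 0.001, "wx": 0, "wy": 0, "wz": 0, "grip": 0}]'

```text
t: 29.42
tool_pos: [0.5466, -0.1408, 0.0696]
orientation: [[1.0, 0.01, -0.0], [0.01, -1.0, -0.0], [-0.0, 0.0, -1.0]]
contact_force: [-0.5, -0.3, -1.0]
width: 0.0004
grip_force: 0.0
```

Request:
move_arm --commands '[{"x": 0, "y": 0, "z": 0.001, "wx": 0, "wy": 0, "wz": 0, "grip": 0}, {"x": 0, "y": 0, "z": 0.001, "wx": 0, "wy": 0, "wz": 0, "grip": 0}, {"x": 0, "y": 0, "z": 0.001, "wx": 0, "wy": 0, "wz": 0, "grip": 0}]'

```text
t: 29.67
tool_pos: [0.5466, -0.1408, 0.0691]
orientation: [[1.0, 0.01, -0.0], [0.01, -1.0, -0.0], [-0.0, 0.0, -1.0]]
contact_force: [0.9, 0.4, -0.2]
width: 0.0
grip_force: 0.0
```

Request:
move_arm --commands '[{"x": 0, "y": 0, "z": 0.001, "wx": 0, "wy": 0, "wz": 0, "grip": 0}, {"x": 0, "y": 0, "z": 0.002, "wx": 0, "wy": 0, "wz": 0, "grip": 0}, {"x": 0, "y": 0, "z": 0.002, "wx": 0, "wy": 0, "wz": 0, "grip": 0}]'

```text
t: 29.92
tool_pos: [0.5466, -0.1407, 0.0681]
orientation: [[1.0, 0.01, -0.0], [0.01, -1.0, -0.0], [-0.0, 0.0, -1.0]]
contact_force: [0.5, -0.1, -0.1]
width: 0.0005
grip_force: 0.0
```

Request:
move_arm --commands '[{"x": 0, "y": 0, "z": 0.001, "wx": 0, "wy": 0, "wz": 0, "grip": 0}, {"x": 0, "y": 0, "z": 0.001, "wx": 0, "wy": 0, "wz": 0, "grip": 0}, {"x": 0, "y": 0, "z": 0.001, "wx": 0, "wy": 0, "wz": 0, "grip": 0}]'

```text
t: 30.17
tool_pos: [0.5466, -0.1407, 0.0677]
orientation: [[1.0, 0.01, -0.0], [0.01, -1.0, -0.0], [-0.0, 0.0, -1.0]]
contact_force: [0.7, -0.0, -0.1]
width: 0.0002
grip_force: 0.0
```

Request:
move_arm --commands '[{"x": 0, "y": 0, "z": 0.001, "wx": 0, "wy": 0, "wz": 0, "grip": 0}, {"x": 0, "y": 0, "z": 0.001, "wx": 0, "wy": 0, "wz": 0, "grip": 0}, {"x": 0, "y": 0, "z": 0.001, "wx": 0, "wy": 0, "wz": 0, "grip": 0}]'

```text
t: 30.42
tool_pos: [0.5466, -0.1408, 0.0672]
orientation: [[1.0, 0.01, -0.0], [0.01, -1.0, -0.0], [-0.0, 0.0, -1.0]]
contact_force: [-0.5, -0.7, -0.4]
width: 0.0007
grip_force: 0.0
```

Request:
move_arm --commands '[{"x": 0, "y": 0, "z": 0.001, "wx": 0, "wy": 0, "wz": 0, "grip": 0}, {"x": 0, "y": 0, "z": 0.001, "wx": 0, "wy": 0, "wz": 0, "grip": 0}, {"x": 0, "y": 0, "z": 0.001, "wx": 0, "wy": 0, "wz": 0, "grip": 0}]'

```text
t: 30.67
tool_pos: [0.5466, -0.1408, 0.0667]
orientation: [[1.0, 0.01, -0.0], [0.01, -1.0, -0.0], [-0.0, 0.0, -1.0]]
contact_force: [0.1, 0.5, -0.4]
width: 0.0006
grip_force: 0.0
```

Request:
move_arm --commands '[{"x": 0, "y": 0, "z": 0.001, "wx": 0, "wy": 0, "wz": 0, "grip": 0}, {"x": 0, "y": 0, "z": 0.001, "wx": 0, "wy": 0, "wz": 0, "grip": 0}, {"x": 0, "y": 0, "z": 0.001, "wx": 0, "wy": 0, "wz": 0, "grip": 0}]'

```text
t: 30.92
tool_pos: [0.5466, -0.1408, 0.0661]
orientation: [[1.0, 0.01, -0.0], [0.01, -1.0, -0.0], [-0.0, 0.0, -1.0]]
contact_force: [-0.0, 0.8, -0.3]
width: 0.0006
grip_force: 0.0
```

Request:
move_arm --commands '[{"x": 0, "y": 0, "z": 0.001, "wx": 0, "wy": 0, "wz": 0, "grip": 0}, {"x": 0, "y": 0, "z": 0.001, "wx": 0, "wy": 0, "wz": 0, "grip": 0}, {"x": 0, "y": 0, "z": 0.001, "wx": 0, "wy": 0, "wz": 0, "grip": 0}]'

```text
t: 31.17
tool_pos: [0.5466, -0.1407, 0.0656]
orientation: [[1.0, 0.01, -0.0], [0.01, -1.0, 0.0], [-0.0, -0.0, -1.0]]
contact_force: [0.1, 0.5, -0.0]
width: 0.0002
grip_force: 0.0
```

Request:
move_arm --commands '[{"x": 0, "y": 0, "z": 0.001, "wx": 0, "wy": 0, "wz": 0, "grip": 0}, {"x": 0, "y": 0, "z": 0.001, "wx": 0, "wy": 0, "wz": 0, "grip": 0}, {"x": 0, "y": 0, "z": 0.001, "wx": 0, "wy": 0, "wz": 0, "grip": 0}]'

```text
t: 31.42
tool_pos: [0.5466, -0.1408, 0.0652]
orientation: [[1.0, 0.01, 0.0], [0.01, -1.0, -0.0], [0.0, 0.0, -1.0]]
contact_force: [-0.4, 0.7, 0.7]
width: 0.0001
grip_force: 0.0
```

Request:
move_arm --commands '[{"x": 0, "y": 0, "z": 0.001, "wx": 0, "wy": 0, "wz": 0, "grip": 0}, {"x": 0, "y": 0, "z": 0.001, "wx": 0, "wy": 0, "wz": 0, "grip": 0}, {"x": 0, "y": 0, "z": 0.001, "wx": 0, "wy": 0, "wz": 0, "grip": 0}]'

```text
t: 31.67
tool_pos: [0.5466, -0.1408, 0.0649]
orientation: [[1.0, 0.01, 0.0], [0.01, -1.0, -0.0], [0.0, 0.0, -1.0]]
contact_force: [-0.7, -0.4, 3.5]
width: 0.0008
grip_force: 1.6
```

Request:
move_arm --commands '[{"x": 0, "y": 0, "z": 0.001, "wx": 0, "wy": 0, "wz": 0, "grip": 0}, {"x": 0, "y": 0, "z": 0.001, "wx": 0, "wy": 0, "wz": 0, "grip": 0}, {"x": 0, "y": 0, "z": 0.001, "wx": 0, "wy": 0, "wz": 0, "grip": 0}]'

```text
t: 31.92
tool_pos: [0.5467, -0.1409, 0.0647]
orientation: [[1.0, 0.01, 0.0], [0.01, -1.0, -0.0], [0.0, 0.0, -1.0]]
contact_force: [-2.3, 0.4, 6.2]
width: 0.0007
grip_force: 3.3
```

Request:
move_arm --commands '[{"x": 0, "y": 0, "z": 0.001, "wx": 0, "wy": 0, "wz": 0, "grip": 0}, {"x": 0, "y": 0, "z": 0.001, "wx": 0, "wy": 0, "wz": 0, "grip": 0}, {"x": 0, "y": 0, "z": 0.001, "wx": 0, "wy": 0, "wz": 0, "grip": 0}]'

```text
t: 32.17
tool_pos: [0.5467, -0.1409, 0.0646]
orientation: [[1.0, 0.01, 0.001], [0.01, -1.0, -0.001], [0.001, 0.001, -1.0]]
contact_force: [-3.8, 0.3, 9.1]
width: 0.0007
grip_force: 4.6
```

Request:
move_arm --commands '[{"x": 0, "y": 0, "z": 0.001, "wx": 0, "wy": 0, "wz": 0, "grip": 0}, {"x": 0, "y": 0, "z": 0.001, "wx": 0, "wy": 0, "wz": 0, "grip": 0}, {"x": 0, "y": 0, "z": 0.001, "wx": 0, "wy": 0, "wz": 0, "grip": 0}]'

```text
t: 32.42
tool_pos: [0.5467, -0.141, 0.0645]
orientation: [[1.0, 0.01, 0.001], [0.01, -1.0, -0.001], [0.001, 0.001, -1.0]]
contact_force: [-4.0, 0.4, 12.0]
width: 0.0003
grip_force: 5.9
```

Both front knobs are now equally stiff from the first touch, with free tops at ≈ 0.065. I retreat and check.

Request:
move_arm --commands '[{"x": 0, "y": 0, "z": -0.02, "wx": 0, "wy": 0, "wz": 0, "grip": 0}, {"x": 0, "y": 0, "z": -0.08, "wx": 0, "wy": 0, "wz": 0, "grip": 0}, {"x": -0.05, "y": 0, "z": -0.16, "wx": 0, "wy": 0, "wz": 0, "grip": 0}, {"x": -0.12, "y": 0, "z": -0.22, "wx": 0, "wy": 0, "wz": 0, "grip": 0}, {"x": -0.2, "y": 0, "z": -0.24, "wx": 0, "wy": 0, "wz": 0, "grip": 0}, {"x": -0.2, "y": 0, "z": -0.24, "wx": 0, "wy": 0, "wz": 0, "grip": 0}, {"x": -0.2, "y": 0, "z": -0.24, "wx": 0, "wy": 0, "wz": 0, "grip": 0}]'

```text
t: 33.0
tool_pos: [0.4454, -0.1418, 0.1848]
orientation: [[1.0, 0.009, 0.002], [0.009, -1.0, -0.001], [0.002, 0.001, -1.0]]
contact_force: [0.2, -0.8, 0.1]
width: 0.0006
grip_force: 0.0
```

```bash
python3 -c "
from h import *
st(); save(get_image('side'),'end.png')"
```

```text
t 33.0 p [ 0.4454 -0.1418  0.1848] yaw 0.49 F [ 0.24 -0.77  0.14] M [0.019 0.013 0.017] w 0.0006 0.0 q6 1.09
```

View pics/end.png

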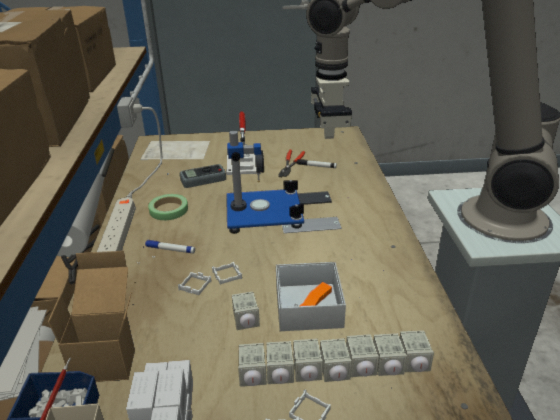

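The shim lies in the box at (316,295), the stand is in place at (262,207), and the bystanders are untouched.

```bash
python3 -c "
from h import *
print(ticket.finish_job())"
```

```text
the job is handed in; nothing more can be done
None
```

The job is handed in: the shim is in the grey box and the front left foot was turned down about 3.4 mm, an estimated 0.7 mm (0.45 to 1.0) past first touch; both front knobs now feel stiff, and the stand moved by about 1 mm at most.

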